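Steady the ward weighing stand and check-weigh a caddy of medicine cartons

TASK

The weighing stand on the ward trolley rocks: first screw its two levelling feet down by their knobs until it stands level and no longer wobbles, on its fixed feet as well as on both screwed feet. Then pack every medicine carton into the carrying caddy, hang the caddy by its handle bar over both prongs of the sprung hook, let go and wait until it has stopped bobbing and has hung still for two seconds. Finally take it off and set it down flat in the steel tray with all the cartons still in it, the stand left level and firm and the bottle, jar and glove box left where they are.

Things in the scene. Friction and masses are not known exactly. Their poses are not given: they have to be found in the camera images.
- pad: Thin black rubber pad, fixed on the worktop under the stand, 340 x 290 mm, 3 mm thick. Origin at its underside, below the middle of the stand's cross foot (20 mm nearer the robot than the pad's centre). x points from the hook's prong tips back towards the column, y to the left, z up. The stand cannot slide on it.
- stand: Weighing stand, about 3.5 kg. White cross foot, arms 44 mm wide, their top 30 mm above the plane of its fixed feet. Fixed feet at x = -110 and +150 mm (y = 0): it rocks sideways about x and falls to one side. Screwed feet at y = +120 and -120 mm (x = 0). Column 26 x 50 mm at x = +135 mm, 315 mm tall. Origin and axes as point stand_centre.
- stand_centre (a point): Point of the stand midway between its screwed feet, in the plane of its fixed feet's undersides: 3 mm above the worktop (pad's top) while the fixed feet are down, higher if the screws lift the stand off them. Axes turn with the stand: z up the column, x and y as the pad's when level.
- left_foot_tip (a point): Centre of the underside of the left screwed foot (round, rubber, 26 mm diameter, y = +120 mm in the stand). It bears on the pad when 3 mm above the worktop. The stand is level and firm when both tips lie in the plane of the fixed feet; at the start each is retracted 2 to 6 mm from that plane.
- right_foot_tip (a point): The same for the right screwed foot (y = -120 mm in the stand).
- left_knob_mid (a point): Centre of the left screw's black round lobed knob, 38 mm diameter, 24 mm high, upright axis, fixed on the screw 53 mm above the foot's tip; it sinks with the screw. Free all round and above.
- right_knob_mid (a point): The same for the right screw.
- knob_left (a joint): Angle of the left screw (rad), 0 to 12. Grows when turned clockwise seen from above; clockwise screws the foot down out of the stand, 6 mm per turn (0.955 mm per rad). Stays where it is left; 0.06 N m overcomes its friction.
- knob_right (a joint): The same for the right screw.
- hook_seat (a point): Middle between the hook's two prongs, level with their upper side, where the bar should lie. Round steel prongs 8 mm thick at y = +32 and -32 mm run level from the column (root at x = +138 mm from here) to x = -35 mm, where the tips turn up 14 mm; open above. Axes as the stand's. Unloaded it is 239 mm above the pad's top.
- hook (a joint): How far the sprung hook has dipped down the column (m), 0 to 0.05. About 300 N/m, nearly no preload: the loaded caddy dips it 11 to 27 mm, and it bobs for a second or two.
- caddy_bar (a point): Middle of the caddy's round steel handle bar (10 mm thick, along the caddy's y), 140 mm above the caddy's underside, between uprights at y = +56 and -56 mm. In its middle a grey flat-sided grip block, 14 (x) x 36 (y) x 26 (z) mm; the bare bar on either side goes over the prongs. Axes as the caddy's. The loaded caddy hangs level if its cartons are spread evenly over both compartments.
- caddy: White open caddy 220 (x) x 124 (y) mm, about 0.35 kg; walls 26 mm high, 4 mm thick, floor 4 mm thick. A low divider under the bar makes two compartments, 104 x 116 mm inside, centred at x = +55 and -55 mm. Each takes two cartons, at y = +30 and -30 mm (x = 72 mm keeps a hand clear of the bar). Origin at the centre of its underside, z up.
- carton1_mid (a point): Centre of a plain yellow medicine carton, 44 x 44 mm and 62 mm tall, standing upright (z up), about 75 g. Two to four of the four cartons are there.
- carton2_mid (a point): Centre of a plain yellow medicine carton, 44 x 44 mm and 62 mm tall, standing upright (z up), about 75 g. Two to four of the four cartons are there.
- carton3_mid (a point): Centre of a plain yellow medicine carton, 44 x 44 mm and 62 mm tall, standing upright (z up), about 75 g. Two to four of the four cartons are there.
- carton4_mid (a point): Centre of a plain yellow medicine carton, 44 x 44 mm and 62 mm tall, standing upright (z up), about 75 g. Two to four of the four cartons are there.
- tray_floor (a point): Centre of the inner floor of the fixed shallow steel tray, 3 mm above the worktop; tray 280 (x) x 170 (y) mm outside, rim 14 mm high, 3 mm thick. x along its length, z up.
- gel: Bystander: clear bottle, 64 mm diameter, 150 mm tall, origin under its centre. Leave alone.
- jar: Bystander: small white jar, 56 mm diameter, 70 mm tall, origin under its centre. Leave alone.
- glove_box: Bystander: pale blue box 120 x 220 x 70 mm, origin under its centre. Leave alone.
Not all that is in view belongs to the job. Leave any red look-alike of the part that bears carton3_mid alone.

How it is judged:
On the way, in this order (a step that is already met when the one before it is completed fails the run):
1. the stand is level and firm on all its feet (z of each of left_foot_tip, right_foot_tip, stand_centre in the frame of pad below 0.0045 m and angle between stand_centre's own z axis and vertical below 0.02 rad), for 0.5 s.
2. every carton is in the caddy (x of carton1_mid in the frame of caddy_bar between -0.106 and 0.106 m and y of carton1_mid in the frame of caddy_bar between -0.06 and 0.06 m and z of carton1_mid in the frame of caddy_bar between -0.13 and -0.07 m and x of carton2_mid in the frame of caddy_bar between -0.106 and 0.106 m and y of carton2_mid in the frame of caddy_bar between -0.06 and 0.06 m and z of carton2_mid in the frame of caddy_bar between -0.13 and -0.07 m and x of carton3_mid in the frame of caddy_bar between -0.106 and 0.106 m and y of carton3_mid in the frame of caddy_bar between -0.06 and 0.06 m and z of carton3_mid in the frame of caddy_bar between -0.13 and -0.07 m and x of carton4_mid in the frame of caddy_bar between -0.106 and 0.106 m and y of carton4_mid in the frame of caddy_bar between -0.06 and 0.06 m and z of carton4_mid in the frame of caddy_bar between -0.13 and -0.07 m), for 0.2 s.
3. the caddy, with all cartons, hangs freely on both prongs, settled, the stand still firm (all of step 1 and all of step 2 and x of caddy_bar in the frame of hook_seat between -0.034 and 0.045 m and y of caddy_bar in the frame of hook_seat between -0.02 and 0.02 m and z of caddy_bar in the frame of hook_seat between -0.004 and 0.012 m and value of joint hook above 0.006 m and velocity of joint hook between -0.01 and 0.01 m/s and contact force between the fingers and caddy below 0.1 N), for 1 s.
At the end, for the whole second after the job is handed in: Caddy flat (0.06 rad) on the tray floor, bar within 45 mm along and 35 mm across of its middle, released, at rest, all cartons in it; hook empty; screwed and fixed feet of the stand each within 1.5 mm of the pad, stand level within 0.02 rad (all of step 1 and all of step 2 and x of caddy_bar in the frame of tray_floor between -0.045 and 0.045 m and y of caddy_bar in the frame of tray_floor between -0.035 and 0.035 m and z of caddy_bar in the frame of tray_floor between 0.132 and 0.146 m and angle between caddy_bar's own z axis and vertical below 0.06 rad and contact force between the fingers and caddy below 0.1 N and linear speed of caddy below 0.02 m/s and value of joint hook below 0.004 m); the robot touches nothing.
It fails at once if the bottle is pushed more than 30 mm (distance of gel from where it was at the start of the episode above 0.03 m).
It fails at once if the jar is pushed more than 30 mm (distance of jar from where it was at the start of the episode above 0.03 m).
It fails at once if the glove box is pushed more than 30 mm (distance of glove_box from where it was at the start of the episode above 0.03 m).
Of carton1, carton2, carton3, carton4 only 2 to 4 are there at a start; the rules pass over those that are not, and their reading is None.
At some moment in a run one of carton1, carton2, carton3, carton4 may be knocked a few centimetres aside while the robot is not near it.
It also fails if it takes over 210 s, if anything falls off the work surface, if the arm or the gripper's body presses on something with over 40 N, if the wrist force passes 120 N, or if a joint passes its speed limit or range.

ROBOT

A 7-joint arm with a two-finger parallel gripper is mounted at the origin on the work surface. World frame = base frame: x ahead of the robot, y to its left, z up, the work surface at z = 0. Lengths are in m, angles in rad, forces in N, time in s.
With the tool pointing down it reaches from about 0.4 to 0.85 m from the base axis. Payload 10.4 kg.
Tool frame: the origin (TCP) lies on the centre line of the jaws, within the pads' length; the fingertips stand 11 mm ahead of it and the grasp point (between the pads) lies 8 mm behind it; z points along the fingers, y is the line along which they close (so a half turn about z gives the same grasp; the last joint's range is limited). The gripper opens to 87 mm and grips with 3 to 60 N. Pads are 19 mm wide; open, the fingers measure 117 mm over their backs; the gripper's body (75 mm by 190 mm) begins 51 mm behind the grasp point.
Start: joints at [1.285, 0.332, -0.065, 1.46, 0.022, 1.35, -0.088], TCP at [0.162, -0.604, 0.234] pointing down, gripper open.
Joint ranges: [-2.6, 2.6], [-0.5, 2.12], [-1.47, 1.34], [0.16, 2.42], [-1.27, 4.41], [0.06, 2.06], [-2.6, 2.6]. Speed limits (rad/s): [2.22, 2.22, 2.79, 2.79, 3.14, 3.14, 3.14].

INTERFACE

Orientations are given as a unit quaternion [x, y, z, w].
In Python, from bench import r gives the robot as it stands.
- The arm moves only by the shell command python3 -m pendant 'ROWS' [OPENING] [FORCE]. ROWS is JSON, a list of rows, each a list of 4 numbers: the shift along the tool's x, y, z in m, then the turn about the tool's z in rad. A call has 1 to 8 rows; each row shifts and turns the commanded pose from where the row before left it, along the tool's axes as they then stand; what a row does not reach is not made up. A row lasts 1/12 s, in which the tool goes at most 41.7 mm and 7.16 degrees, less where a joint would pass 70% of its speed; a pose out of reach is approached as far as the arm can. A call with a gripper value outside its range is refused whole. OPENING is the opening, from 0 (shut) to 1 (fully open), set as the call begins (- or left out, the last holds). The fingers move at their own pace and stop on an object; FORCE is the grip in N (left out, the last holds). Time passes only in rows, so rows that do not move let the fingers close. It gives the time, the measured TCP pose, the force, the opening and the grip force at its end, in the units of the state.
- r.read_state(): the state, without advancing time (a new reading comes with each control period).
- r.camera(name): name is "side" or "top" or "wrist"; returns a dict with "img" (400x640x3 uint8, red, green, blue), "camera_matrix" (3x3 intrinsics, pixels), "xyz" and "attitude" of the camera in the world. Camera axes: x right, y down, z forward; pixel columns grow to the right and rows downward; lengths in m; the calibration is good to about 2 mm. A picture is of the moment at which its call begins. There is no depth.
- r.close_job(): hands the job in; it is judged then, once.
Trained networks look in the newest picture that a camera, given by its name, has taken for a name from the list of things; names that differ only in an ending like _2 or _b are one class to them, and where a whole thing is asked for, a point or a joint stands for the part that bears it (a point fixed in the world has none). Each returns a list of dicts, best first, with "score" (0 to 1); they miss things now and then, are a little off and sometimes report something else, mostly with a low value. They report only what shows in the picture. A call takes as long as a camera call. They do not tell look-alikes from the thing itself.
- r.outline_of(thing, camera): "mask" (400x640 bool, what is visible of it) and "bbox" ([centre column, centre row, width, height] in pixels, round what is visible of it).
The state is a dict: "time": time; "joint_positions": joint angles; "joint_vel": joint speeds; "joint_torque": joint torques, N m; "ee_pos": TCP position; "eef_rot": TCP orientation; "ft_force": force on the tool from outside, world axes, zero at the start; "torque": the same for the moment, N m; "width": finger opening in m; "grip_force": force on a finger pad.
Only numpy, scipy, OpenCV 4.12 (cv2) and the standard library are available. Lean on these libraries where they do the work, as an engineer would, in place of code of your own. Each camera call takes 0.05 s, during which the arm holds its last target. There are 200 camera calls.

## Working session

There is one attempt and no reset: what is moved stays moved. The work goes in short steps, Python scripts to look and compute and a shell command to move; the robot and the scene stay as the last step left them, time stands still between calls to the robot, and variables do not carry over. Pictures are saved under pics/ and viewed, at most 18 in all, crops included, and the job is handed in when it is done.

```bash
ls; mkdir -p pics
python3 - <<'E'
from bench import r
import cv2,numpy as np
s=r.read_state();print(s['time'],s['ee_pos'],s['eef_rot'],s['width'])
for n in ['top','side']:
    c=r.camera(n);print(n,c['xyz'],c['attitude'],np.array(c['camera_matrix']).tolist())
    cv2.imwrite(f'pics/{n}0.png',c['img'][:,:,::-1])
    for t in ['stand','caddy','carton1_mid','left_knob_mid','tray_floor','gel','jar','glove_box','caddy_bar','pad','hook_seat']:
        for d in r.outline_of(t,n): print(t,round(d['score'],2),np.round(d['bbox']).tolist(),int(d['mask'].sum()))
E
```

```text
pics
0.0 [ 0.16224645 -0.60317993  0.23274451] [ 9.91380172e-01  1.31014636e-01 -1.38212980e-04 -7.07935406e-04] 0.08702606815979931
top [0.40459054 0.05877437 1.38724239] [ 0.71289318 -0.69840835  0.04391681 -0.04561155] [[416.19892820919557, 0.0, 322.36859179663355], [0.0, 416.19892820919557, 202.1061132279637], [0.0, 0.0, 1.0]]
stand 0.89 [263.0, 199.0, 87.0, 104.0] 3102
caddy 0.68 [359.0, 224.0, 47.0, 71.0] 2564
tray_floor 0.89 [469.0, 226.0, 59.0, 86.0] 4497
tray_floor 0.67 [416.0, 175.0, 19.0, 18.0] 269
gel 0.64 [336.0, 146.0, 25.0, 28.0] 417
jar 0.53 [375.0, 146.0, 20.0, 20.0] 273
glove_box 0.56 [176.0, 276.0, 77.0, 41.0] 2964
caddy_bar 0.72 [362.0, 223.0, 48.0, 73.0] 2577
pad 0.97 [265.0, 203.0, 90.0, 117.0] 9017
pad 0.61 [361.0, 222.0, 46.0, 72.0] 2685
hook_seat 0.83 [254.0, 192.0, 34.0, 80.0] 528
side [0.23840789 1.01216738 1.04290017] [-0.14148478  0.89864919 -0.4093148   0.06980754] [[389.2036709559178, 0.0, 322.33567404440333], [0.0, 389.2036709559178, 197.6704436384518], [0.0, 0.0, 1.0]]
stand 0.63 [304.0, 247.0, 97.0, 113.0] 3272
caddy 0.62 [344.0, 201.0, 65.0, 54.0] 1600
caddy 0.4 [318.0, 177.0, 14.0, 18.0] 191
left_knob_mid 0.57 [299.0, 294.0, 17.0, 14.0] 170
tray_floor 0.65 [368.0, 164.0, 62.0, 31.0] 1403
gel 0.67 [278.0, 202.0, 17.0, 41.0] 165
jar 0.71 [305.0, 248.0, 103.0, 115.0] 3564
jar 0.5 [287.0, 187.0, 8.0, 14.0] 239
glove_box 0.73 [306.0, 249.0, 100.0, 117.0] 3278
glove_box 0.69 [343.0, 203.0, 64.0, 54.0] 1632
glove_box 0.63 [350.0, 358.0, 67.0, 85.0] 3945
caddy_bar 0.69 [345.0, 206.0, 61.0, 51.0] 1589
pad 0.62 [303.0, 255.0, 116.0, 134.0] 8361
hook_seat 0.74 [295.0, 223.0, 78.0, 27.0] 380
```

Run:
```python
import cv2
a=cv2.imread('pics/top0.png')[90:330,130:530];cv2.imwrite('pics/topc.png',cv2.resize(a,(800,480),interpolation=cv2.INTER_CUBIC))
a=cv2.imread('pics/side0.png')[110:400,200:500];cv2.imwrite('pics/sidec.png',cv2.resize(a,None,fx=2,fy=2,interpolation=cv2.INTER_CUBIC))
```

```text
(no output)
```

View pics/topc.png

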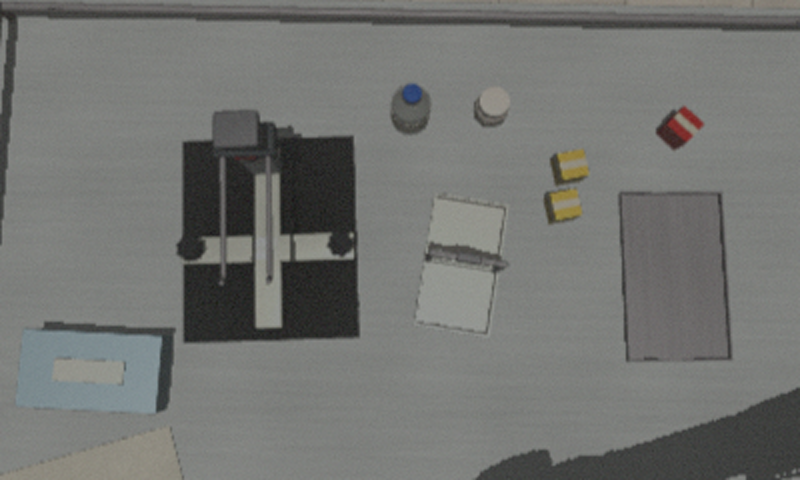

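View pics/sidec.png

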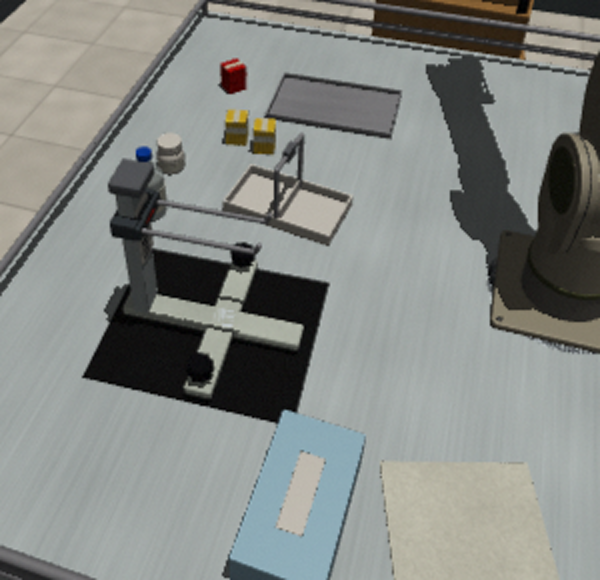

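Top crop: the pad and stand are at (270,240), the glove box at bottom left, and the caddy at (462,265). Two yellow cartons stand at (571,165) and (565,205), the red decoy is at (681,127), and the tray is at (675,277). The side view agrees.

```bash
cat > h.py <<'E'
import numpy as np,cv2
from scipy.spatial.transform import Rotation as R
from bench import r
def ray(c,uv):
    K=np.array(c['camera_matrix']);p=np.atleast_2d(uv).astype(float)
    d=np.c_[p,np.ones(len(p))]@np.linalg.inv(K).T
    return R.from_quat(c['attitude']).apply(d)
def at(c,uv,z):
    d=ray(c,uv);o=np.array(c['xyz']);return o+d*((z-o[2])/d[:,2])[:,None]
def proj(c,P):
    q=R.from_quat(c['attitude']).inv().apply(np.atleast_2d(P)-np.array(c['xyz']))@np.array(c['camera_matrix']).T
    return q[:,:2]/q[:,2:]
def rect(c,mask,z):
    """min-area rectangle of mask's outline on plane z: centre, sizes, yaw of long side"""
    m=mask.astype(np.uint8);cs=max(cv2.findContours(m,0,1)[0],key=cv2.contourArea)[:,0,:]
    P=at(c,cs,z)[:,:2]; (cx,cy),(w,h),a=cv2.minAreaRect((P*1000).astype(np.float32))
    a=np.radians(a)
    if h>w:w,h,a=h,w,a+np.pi/2
    return np.round([cx/1000,cy/1000],4),np.round([w,h],1),round((a+np.pi/2)%np.pi-np.pi/2,3)
def tool():
    s=r.read_state();M=R.from_quat(s['eef_rot']).as_matrix();return s,np.array(s['ee_pos']),M
def go(x,y,z,yaw=None):
    """rows amount: tool-axis shift and turn to reach TCP x,y,z; yaw=desired direction of tool y axis in world (mod pi)"""
    s,p,M=tool();d=M.T@(np.array([x,y,z])-p)
    cur=np.arctan2(M[1,1],M[0,1]);t=0
    if yaw is not None: t=-((yaw-cur+np.pi/2)%np.pi-np.pi/2)
    print('t',round(s['time'],2),'tcp',np.round(p,4),'yaw',round(cur,3),'shift',np.round(d,4),'turn',round(t,3),'q7',round(s['joint_positions'][6],2),'F',np.round(s['ft_force'],1))
def snap(n,f=None):
    c=r.camera(n)
    if f: cv2.imwrite('pics/'+f,c['img'][:,:,::-1])
    return c
E
python3 - <<'E'
from h import *
c=snap('top');w=snap('wrist','w0.png')
print(w['xyz'],R.from_quat(w['attitude']).as_matrix().round(3).tolist())
for t,z in [('pad',.003),('caddy',.01),('tray_floor',.014),('glove_box',.07)]:
    d=r.outline_of(t,'top')[0];print(t,rect(c,d['mask'],z))
g=c['img'].astype(int);hsv=cv2.cvtColor(c['img'],cv2.COLOR_RGB2HSV)
pm=(g.max(2)<40);n,l,st,ce=cv2.connectedComponentsWithStats(pm.astype(np.uint8));
for i in np.argsort(-st[1:,4])[:3]+1: print('dark',st[i],rect(c,l==i,.003))
y=cv2.inRange(hsv,(18,90,60),(35,255,255));n,l,st,ce=cv2.connectedComponentsWithStats(cv2.morphologyEx(y,cv2.MORPH_CLOSE,np.ones((5,5))))
for i in range(1,n):
    if st[i,4]>30: print('carton',st[i],rect(c,l==i,.05))
crop=lambda u,v:(130+u/2,90+v/2)
for nm,uv,z in [('gel',(411,108),.1),('jar',(493,103),.07),('knobL',(191,248),.06),('knobR',(341,242),.06),('block',(465,257),.14),('red',(681,127),.05),
  ('tipL',(221,281),.245),('tipR',(269,279),.245),('caddyc1',(434,197),.026),('c2',(507,206),.026),('c3',(489,333),.026),('c4',(416,322),.026),('p1',(183,142),.003),('p2',(353,137),.003),('p3',(359,335),.003),('p4',(185,341),.003),('t1',(620,193),.014),('t2',(721,193),.014),('t3',(731,359),.014),('t4',(627,361),.014),('barL',(427,250),.14),('barR',(507,266),.14)]:
    print(nm,at(c,crop(*uv),z)[0].round(4))
E
```

```text
[ 0.23410573 -0.58434977  0.38463149] [[0.26, -0.929, -0.265], [-0.966, -0.25, -0.071], [-0.0, 0.274, -0.962]]
pad (array([0.579 , 0.2636]), array([390.6, 300.6]), np.float64(0.052))
caddy (array([ 0.5154, -0.0665]), array([227.6, 137.3]), np.float64(-0.13))
tray_floor (array([ 0.5046, -0.4148]), array([280. , 177.6]), np.float64(0.04))
glove_box (array([0.3327, 0.5131]), array([236.3, 120.9]), np.float64(1.54))
dark [ 547  241   93  159 5433] (array([ 0.2293, -0.8215]), array([509.9, 293.2]), np.float64(-0.075))
dark [  77  124   33  276 2353] (array([0.3866, 0.8143]), array([898.9,  32.3]), np.float64(0.001))
dark [268 159  33  47 508] (array([0.6476, 0.1945]), array([162.5,  98.9]), np.float64(0.105))
carton [405 165  19  35 377] (array([ 0.6473, -0.2334]), array([116.2,  56.5]), np.float64(-0.066))
carton [585 237  18  70 555] (array([ 0.3725, -0.8033]), array([216. ,  52.1]), np.float64(-0.011))
carton [629 345  11  10  46] (array([ 0.1352, -0.9103]), array([25.2, 22.9]), np.float64(0.358))
gel [0.7553 0.0257 0.1   ]
jar [ 0.7745 -0.1081  0.07  ]
knobL [0.5289 0.3732 0.06  ]
knobR [0.5434 0.1332 0.06  ]
block [ 0.5162 -0.0582  0.14  ]
red [ 0.7458 -0.4197  0.05  ]
tipL [0.467 0.286 0.245]
tipR [0.471  0.2202 0.245 ]
caddyc1 [ 0.625  -0.0168  0.026 ]
c2 [ 0.6124 -0.1376  0.026 ]
c3 [ 0.4036 -0.1088  0.026 ]
c4 [0.4189 0.0098 0.026 ]
p1 [0.7146 0.4093 0.003 ]
p2 [0.7291 0.1209 0.003 ]
p3 [0.3959 0.1025 0.003 ]
p4 [0.3802 0.3889 0.003 ]
t1 [ 0.6401 -0.328   0.014 ]
t2 [ 0.6435 -0.4966  0.014 ]
t3 [ 0.3697 -0.5045  0.014 ]
t4 [ 0.363  -0.3352  0.014 ]
barL [ 0.5256 -0.001   0.14  ]
barR [ 0.504  -0.1213  0.14  ]
```

View pics/w0.png

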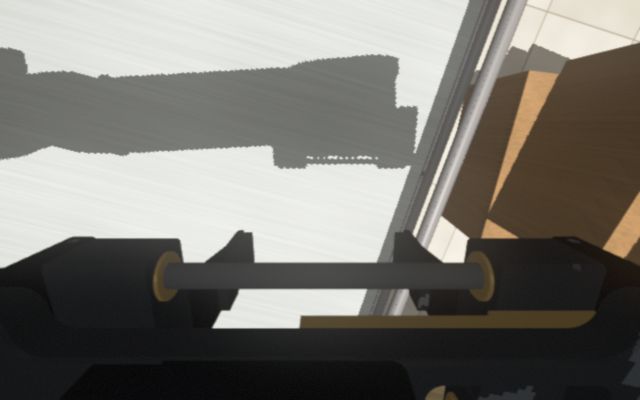

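The wrist picture looks down past the fingers, whose tips are near columns 240 and 400. I'll move towards the work and check the gripper's height in the side view.

```bash
python3 -c "
from h import *
go(.45,0.0,.36,1.624)"
python3 -m pendant '[[0,0,-0.03,0],[0,0,-0.03,0],[0,0,-0.03,0],[0,0,-0.03,0]]' 1
python3 -c "
from h import *
go(.45,0.0,.36,1.624)"
```

```text
t 1.5 tcp [ 0.1624 -0.6036  0.2336] yaw -1.308 shift [ 0.4346 -0.5081 -0.1265] turn 0.21 q7 -0.09 F [-0.1 -0.   0.1]
time: 1.83
ee_pos: [0.1623, -0.6033, 0.3551]
eef_rot: [0.991, 0.131, 0.0, 0.0]
ft_force: [0.6, -0.3, -0.5]
width: 0.0868
grip_force: 0.0
t 1.83 tcp [ 0.1623 -0.6033  0.3551] yaw -1.308 shift [ 0.4346 -0.5079 -0.005 ] turn 0.21 q7 -0.08 F [ 0.6 -0.3 -0.5]
```

```bash
python3 -m pendant '[[0.018,-0.021,0,0],[0.018,-0.021,0,0],[0.018,-0.021,0,0],[0.018,-0.021,0,0],[0.018,-0.021,0,0],[0.018,-0.021,0,0],[0.018,-0.021,0,0],[0.018,-0.021,0,0]]' >/dev/null
python3 -m pendant '[[0.018,-0.021,0,0],[0.018,-0.021,0,0],[0.018,-0.021,0,0],[0.018,-0.021,0,0],[0.018,-0.021,0,0],[0.018,-0.021,0,0],[0.018,-0.021,0,0],[0.018,-0.021,0,0]]' >/dev/null
python3 -m pendant '[[0.018,-0.021,0,0],[0.018,-0.021,0,0],[0.018,-0.021,0,0],[0.018,-0.021,0,0],[0.018,-0.021,0,0],[0.018,-0.021,0,0],[0.018,-0.021,0,0],[0.018,-0.021,0,0]]'
python3 -c "
from h import *
go(.45,0.0,.36,1.624)
c=snap('side','s1.png');s,p,M=tool();print(s['joint_positions'])
for h in (-.011,0,.059,.1,.15,.2,.25): print(h,proj(c,p+[0,0,h]).round(0))
"
```

```text
time: 3.83
ee_pos: [0.4489, -0.0032, 0.3538]
eef_rot: [0.991, 0.131, 0.0, 0.0]
ft_force: [0.3, -0.8, -0.1]
width: 0.0868
grip_force: 0.0
t 3.83 tcp [ 0.4489 -0.0032  0.3538] yaw -1.308 shift [ 0.0019 -0.0028 -0.0062] turn 0.21 q7 -1.33 F [ 0.3 -0.8 -0.1]
[ 0.75113054 -0.07919274 -0.78895978  1.65109685 -0.05733603  1.54456479
 -1.33745173]
-0.011 [[360. 152.]]
0 [[360. 149.]]
0.059 [[361. 133.]]
0.1 [[362. 121.]]
0.15 [[363. 106.]]
0.2 [[364.  90.]]
0.25 [[365.  73.]]
```

View pics/s1.png

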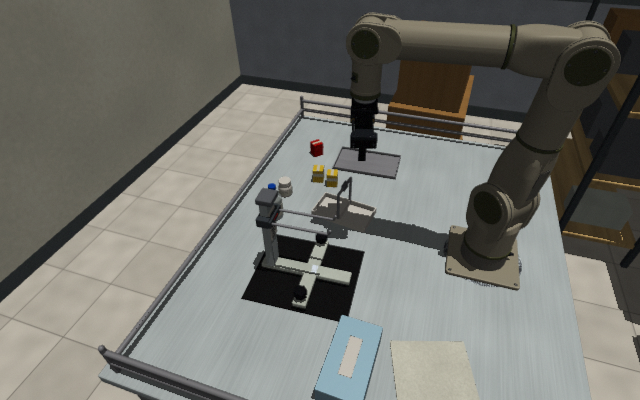

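```bash
python3 -c "
import cv2
a=cv2.imread('pics/s1.png')[60:175,320:410];cv2.imwrite('pics/s1c.png',cv2.resize(cv2.convertScaleAbs(a,alpha=2.5,beta=20),None,fx=5,fy=5,interpolation=cv2.INTER_CUBIC))"
```

```text
(no output)
```

View pics/s1c.png

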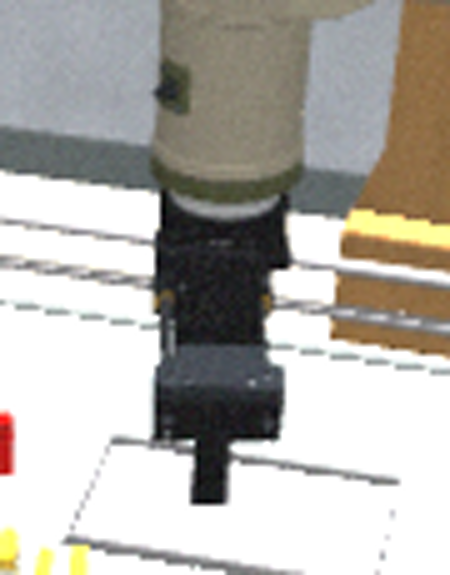

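Crop: the wide hand is only about 50 mm tall (TCP +0.06 to +0.11), with a narrow neck above it. At knob height it therefore fits under the prongs. I'll come in low from the robot's side, with tool x pointing back toward the robot.

```bash
python3 -m pendant '[[0,0,0,-0.122],[0,0,0,-0.122],[0,0,0,-0.122],[0,0,0,-0.122],[0,0,0,-0.122],[0,0,0,-0.122],[0,0,0,-0.122],[0,0,0,-0.122]]' >/dev/null
python3 -m pendant '[[0,0,0,-0.122],[0,0,0,-0.122],[0,0,0,-0.122],[0,0,0,-0.122],[0,0,0,-0.122],[0,0,0,-0.122],[0,0,0,-0.122],[0,0,0,-0.122]]' >/dev/null
python3 -m pendant '[[0,0,0,-0.122],[0,0,0,-0.122],[0,0,0,-0.122],[0,0,0,-0.122],[0,0,0,-0.122],[0,0,0,-0.122],[0,0,0,-0.122],[0,0,0,-0.122]]' >/dev/null
python3 -c "
from h import *
go(.4167,.1277,.095,1.624);print(r.read_state()['joint_positions'])
"
```

```text
t 5.88 tcp [ 0.4486 -0.0046  0.3537] yaw 1.626 shift [0.0246 0.134  0.2586] turn 0.002 q7 1.59 F [ 0.8  0.8 -0.1]
[ 0.60646596 -0.0802116  -0.64327721  1.6594389  -0.04779914  1.54612556
  1.59193287]
```

```bash
python3 -m pendant '[[0.003,0.0167,0.032,0],[0.003,0.0167,0.032,0],[0.003,0.0167,0.032,0],[0.003,0.0167,0.032,0],[0.003,0.0167,0.032,0],[0.003,0.0167,0.032,0],[0.003,0.0167,0.032,0],[0.003,0.0167,0.032,0]]' >/dev/null
python3 -m pendant '[[0,0,0,0],[0,0,0,0]]' >/dev/null
python3 -c "
from h import *
go(.5415,.1345,.095,1.624);print(r.read_state()['joint_positions'])
c=snap('wrist','w1.png');print([ (x['score'],x['bbox']) for x in r.outline_of('right_knob_mid','wrist')]);print(proj(c,[[.5415,.1345,.075],[.535,.2543,.033],[.5285,.3741,.07]]))
"
```

```text
t 6.72 tcp [0.4169 0.1281 0.0966] yaw 1.622 shift [-0.1248 -0.      0.0013] turn -0.002 q7 1.14 F [ 0.7 -0.1  1. ]
[ 0.41732858  0.1256516  -0.84552132  2.05790136  0.10958715  1.00545145
  1.13891413]
[]
[[323.53950645 389.11823458]
 [453.92001701 347.28519434]
 [625.61693184 382.4840386 ]]
```

View pics/w1.png

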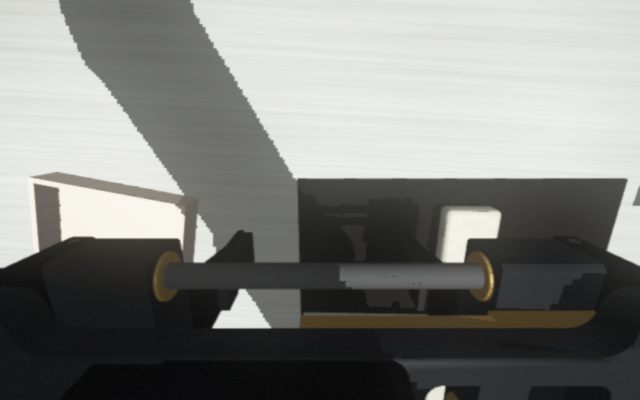

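Wrist view: the knob is hidden behind the hand. The pad's near corners show at (298,180) and (627,180), and the stand's front arm end at columns 440-500, row 207. They give a finer pad pose.

```bash
python3 -c "
from h import *
c=snap('wrist')
P=at(c,[(298,180),(627,180)],.003)[:,:2];A=at(c,[(440,208),(500,208)],.033)[:,:2];print(P,A)
v=P[1]-P[0];print(np.linalg.norm(v));ey=v/np.linalg.norm(v);ex=np.array([ey[1],-ey[0]]);O=P.mean(0)+.15*ex
print('O',O,'yaw',np.arctan2(ex[1],ex[0]),'R',O-.12*ey,'L',O+.12*ey, 'armend in stand',(A-O)@np.c_[ex,ey])
"
```

```text
[[0.39489135 0.10355144]
 [0.3807871  0.39410575]] [[0.40582978 0.21975192]
 [0.40350828 0.26762175]]
0.2908964366343231
O [0.53766281 0.25610141] yaw 0.0485044968553384 R [0.54348106 0.13624255] L [0.53184455 0.37596028] armend in stand [[-0.1334404  -0.02991475]
 [-0.13343817  0.01801133]]
```

```bash
python3 -m pendant '[[-0.021,0,0,0],[-0.021,0,0,0],[-0.021,0,0,0],[-0.021,0,0,0],[-0.021,0,0,0],[-0.021,0.001,0,0],[0,0,0,0]]' 1
python3 -m pendant '[[0,0,0.01,0],[0,0,0.01,0],[0,0,0.01,0],[0,0,0.01,0],[0,0,0,0],[0,0,0,0],[0,0,0,0]]' 
python3 -m pendant '[[0,0,0.002,0],[0,0,0.002,0],[0,0,0,0]]' | head -4
python3 -m pendant '[[0,0,0.002,0],[0,0,0.002,0],[0,0,0,0]]' | head -4
python3 -m pendant '[[0,0,0.002,0],[0,0,0,0]]' | head -4
```

```text
time: 7.45
ee_pos: [0.5483, 0.1334, 0.0991]
eef_rot: [-0.023, 1.0, 0.0, 0.002]
ft_force: [-0.5, -0.7, 1.1]
width: 0.0869
grip_force: 0.0
time: 8.03
ee_pos: [0.5439, 0.1349, 0.0577]
eef_rot: [-0.025, 1.0, -0.0, 0.0]
ft_force: [-0.5, -0.5, 0.3]
width: 0.0869
grip_force: 0.0
time: 8.28
ee_pos: [0.5439, 0.1348, 0.0534]
eef_rot: [-0.025, 1.0, -0.0, 0.0]
ft_force: [-0.2, 0.3, -0.8]
time: 8.53
ee_pos: [0.5437, 0.1347, 0.0491]
eef_rot: [-0.025, 1.0, -0.0, -0.0]
ft_force: [-0.3, 0.4, -0.4]
time: 8.7
ee_pos: [0.5437, 0.1348, 0.0472]
eef_rot: [-0.025, 1.0, -0.0, -0.0]
ft_force: [-1.0, -0.8, -0.1]
```

```bash
for k in 1; do
python3 -m pendant '[[0,0,0.001,0],[0,0,0,0],[0,0,0,0]]' | sed -n '2p;4p'
python3 -m pendant '[[0,0,0.001,0],[0,0,0,0],[0,0,0,0]]' | sed -n '2p;4p'
python3 -m pendant '[[0,0,0.001,0],[0,0,0,0],[0,0,0,0]]' | sed -n '2p;4p'
python3 -m pendant '[[0,0,0.001,0],[0,0,0,0],[0,0,0,0]]' | sed -n '2p;4p'
done
```

```text
ee_pos: [0.5439, 0.1348, 0.0465]
ft_force: [-0.3, 0.3, -0.3]
ee_pos: [0.5439, 0.1348, 0.0455]
ft_force: [-0.0, -0.5, -0.3]
ee_pos: [0.5438, 0.1348, 0.0445]
ft_force: [0.2, -0.3, 0.3]
ee_pos: [0.5438, 0.1348, 0.0435]
ft_force: [0.4, -0.0, 0.3]
```

```bash
python3 -m pendant '[[0,0,0.001,0],[0,0,0,0],[0,0,0,0]]' | sed -n '2p;4p'
python3 -m pendant '[[0,0,0.001,0],[0,0,0,0],[0,0,0,0]]' | sed -n '2p;4p'
python3 -m pendant '[[0,0,0.001,0],[0,0,0,0],[0,0,0,0]]' | sed -n '2p;4p'
```

```text
ee_pos: [0.5439, 0.1348, 0.0425]
ft_force: [-0.1, -0.4, 0.2]
ee_pos: [0.544, 0.1348, 0.0422]
ft_force: [-3.6, -2.2, 10.1]
ee_pos: [0.5441, 0.1349, 0.0421]
ft_force: [-8.6, -4.1, 19.4]
```

Hard contact at TCP z = 0.0421, so the right side dips. I'll calibrate the level height on the front arm above the fixed foot.

```bash
python3 -m pendant '[[0,0,-0.018,0],[0,0,-0.018,0],[0,0,-0.018,0],[0,0,-0.004,0],[0.026,0,0,0],[0.026,0,0,0],[0.026,0,0,0],[0.026,0,0,0]]' 0 >/dev/null
python3 -m pendant '[[0.026,0.018,0,0],[0,0.035,0,0],[0,0.035,0,0],[0,0.035,0,0],[0,0,0,0],[0,0,0,0]]'
python3 -c "
from h import *
go(.414,.249,.05,1.624)"
```

```text
time: 11.62
ee_pos: [0.407, 0.2532, 0.0981]
eef_rot: [-0.027, 1.0, 0.0, -0.0]
ft_force: [0.7, 0.2, 0.1]
width: 0.0033
grip_force: 0.0
t 11.62 tcp [0.407  0.2532 0.0981] yaw 1.624 shift [-0.0068 -0.0046  0.0481] turn 0.0 q7 0.79 F [0.7 0.2 0.1]
```

```bash
python3 -m pendant '[[-0.007,-0.005,0.012,0],[0,0,0.012,0],[0,0,0.012,0],[0,0,0.012,0],[0,0,0.003,0],[0,0,0,0],[0,0,0,0]]'  | sed -n '2p;4p'
python3 -m pendant '[[0,0,0.001,0],[0,0,0,0],[0,0,0,0]]' | sed -n '2p;4p'
python3 -m pendant '[[0,0,0.001,0],[0,0,0,0],[0,0,0,0]]' | sed -n '2p;4p'
python3 -m pendant '[[0,0,0.001,0],[0,0,0,0],[0,0,0,0]]' | sed -n '2p;4p'
python3 -m pendant '[[0,0,0.001,0],[0,0,0,0],[0,0,0,0]]' | sed -n '2p;4p'
```

```text
ee_pos: [0.415, 0.2467, 0.0475]
ft_force: [0.9, 0.9, 0.8]
ee_pos: [0.4155, 0.2468, 0.0469]
ft_force: [0.1, -0.1, -0.4]
ee_pos: [0.4153, 0.2466, 0.0456]
ft_force: [-0.1, 0.1, 0.5]
ee_pos: [0.4153, 0.2467, 0.0447]
ft_force: [-0.6, -0.1, 2.5]
ee_pos: [0.4152, 0.2469, 0.044]
ft_force: [-3.1, -1.3, 8.7]
```

```bash
python3 -m pendant '[[0,0,-0.018,0],[0,0,-0.018,0],[0,0,-0.018,0],[0.003,0.03,0,0],[0.003,0.03,0,0],[0.003,0.03,0,0],[0.003,0.03,0,0],[0,0,0,0]]' 1 >/dev/null
python3 -c "
from h import *
go(.530,.375,.057,1.624)"
```

```text
t 13.87 tcp [0.3947 0.3717 0.0979] yaw 1.626 shift [-0.1353 -0.0044  0.0408] turn 0.002 q7 0.51 F [-1.8  0.1  0.1]
```

```bash
python3 -m pendant '[[-0.022,-0.002,0,0],[-0.022,-0.002,0,0],[-0.022,0,0,0],[-0.022,0,0,0],[-0.022,0,0,0],[-0.022,0,0,0],[-0.003,0,0,0],[0,0,0,0]]' >/dev/null
python3 -m pendant '[[0,0,0.01,0],[0,0,0.01,0],[0,0,0.01,0],[0,0,0.01,0],[0,0,0.01,0],[0,0,0.003,0],[0,0,0,0],[0,0,0,0]]'  | sed -n '2p;4p'
python3 -m pendant '[[0,0,0.001,0],[0,0,0,0],[0,0,0,0]]' | sed -n '2p;4p'
python3 -m pendant '[[0,0,0.001,0],[0,0,0,0],[0,0,0,0]]' | sed -n '2p;4p'
python3 -m pendant '[[0,0,0.001,0],[0,0,0,0],[0,0,0,0]]' | sed -n '2p;4p'
python3 -m pendant '[[0,0,0.001,0],[0,0,0,0],[0,0,0,0]]' | sed -n '2p;4p'
```

```text
ee_pos: [0.5321, 0.3684, 0.0441]
ft_force: [-0.4, 0.5, -0.0]
ee_pos: [0.5324, 0.3684, 0.0436]
ft_force: [0.7, 0.1, -0.0]
ee_pos: [0.5324, 0.3685, 0.0425]
ft_force: [0.2, 0.6, 0.3]
ee_pos: [0.5325, 0.3686, 0.0421]
ft_force: [-2.1, -0.5, 5.0]
ee_pos: [0.5325, 0.3686, 0.0419]
ft_force: [-4.4, -3.0, 12.0]
```

```bash
python3 -m pendant '[[0.002,0.006,-0.01,0],[0,0,0,0],[0,0,0,0]]' | sed -n '2p;4p'
python3 -m pendant '[[0,0,0,-0.112],[0,0,0,-0.112],[0,0,0,-0.112],[0,0,0,-0.112],[0,0,0,-0.112],[0,0,0,-0.112],[0,0,0,-0.112],[0,0,0,-0.112]]' >/dev/null
python3 -m pendant '[[0,0,0,0],[0,0,0,0]]'
python3 -c "
from h import *
go(.530,.375,.051)"
```

```text
ee_pos: [0.53, 0.3754, 0.0512]
ft_force: [0.3, 0.1, -0.6]
time: 17.28
ee_pos: [0.53, 0.3742, 0.0501]
eef_rot: [-0.454, 0.891, 0.0, -0.0]
ft_force: [-0.4, -0.1, 0.1]
width: 0.0868
grip_force: 0.0
t 17.28 tcp [0.53   0.3742 0.0501] yaw 2.512 shift [-0.0006  0.0004 -0.0009] turn 0 q7 1.43 F [-0.4 -0.1  0.1]
```

```bash
python3 -m pendant '[[0,0,0,0],[0,0,0,0],[0,0,0,0],[0,0,0,0],[0,0,0,0],[0,0,0,0],[0,0,0,0],[0,0,0,0]]' 0.3 15
python3 -m pendant '[[0,0,0,0.1],[0,0,0,0.12],[0,0,0,0.12],[0,0,0,0.12]]'
python3 -c "
from h import *
go(.530,.375,.051,2.512)"
```

```text
time: 17.95
ee_pos: [0.5297, 0.375, 0.0506]
eef_rot: [-0.455, 0.89, 0.0, -0.0]
ft_force: [-4.3, 6.5, 2.7]
width: 0.0413
grip_force: 4.0
time: 18.28
ee_pos: [0.5277, 0.3763, 0.0507]
eef_rot: [-0.239, 0.971, 0.001, -0.001]
ft_force: [-8.2, 2.7, 3.0]
width: 0.0376
grip_force: 15.0
t 18.28 tcp [0.5277 0.3763 0.0507] yaw 2.052 shift [-0.0015 -0.0022 -0.0004] turn -0.46 q7 1.0 F [-8.2  2.7  3. ]
```

```bash
python3 -m pendant '[[0.002,0.003,0,0],[0,0,0,0.12],[0,0,0,0.12],[0,0,0,0.12],[0,0,0,0.12],[0,0,0,0.12],[0,0,0,0.12],[0,0,0,0.12]]' | sed -n '2p;4,6p'
python3 -m pendant '[[0,0,0,0.12],[0,0,0,0.12],[0,0,0,0.12],[0,0,0,0.12],[0,0,0,0.12],[0,0,0,0.12],[0,0,0,0.12],[0,0,0,0.12]]' | sed -n '2p;4,6p'
python3 -m pendant '[[0,0,0,0.12],[0,0,0,0.12],[0,0,0,0.12],[0,0,0,0.12],[0,0,0,0.12],[0,0,0,0.12],[0,0,0,0.12],[0,0,0,0]]' | sed -n '2p;4,6p'
python3 -c "
from h import *
go(.530,.375,.051,2.512);print(r.read_state()['torque'],r.read_state()['joint_positions'])"
```

```text
ee_pos: [0.5265, 0.3775, 0.0511]
ft_force: [-1.9, 3.7, 2.4]
width: 0.0375
grip_force: 15.0
ee_pos: [0.5275, 0.3781, 0.0516]
ft_force: [2.7, 5.8, 1.9]
width: 0.0378
grip_force: 15.0
ee_pos: [0.5287, 0.3773, 0.0519]
ft_force: [4.7, 2.4, 2.2]
width: 0.0375
grip_force: 15.0
t 20.28 tcp [0.5287 0.3773 0.0519] yaw -0.59 shift [-0.0012  0.0024  0.0009] turn 0.04 q7 -1.43 F [4.7 2.4 2.2]
[ 0.60168401 -1.06016392 -0.0582613 ] [-0.42108238  0.55877125 -0.35908712  1.56647533  0.21744748  1.05099889
 -1.42736356]
```

```bash
python3 -m pendant '[[0,0,0,0.12],[0,0,0,0.12],[0,0,0,0.12],[0,0,0,0.12],[0,0,0,0.12],[0,0,0,0.12],[0,0,0,0.12],[0,0,0,0.12]]' | sed -n '2p;4,6p'
python3 -m pendant '[[0,0,0,0],[0,0,0,0],[0,0,0,0],[0,0,0,0],[0,0,0,0],[0,0,0,0]]' 1 | sed -n '2p;4,6p'
python3 -c "
from h import *
go(.528,.377,.046,1.624);print(r.read_state()['joint_positions'])"
```

```text
ee_pos: [0.5292, 0.3757, 0.0514]
ft_force: [6.1, -0.3, -0.5]
width: 0.0375
grip_force: 15.0
ee_pos: [0.5268, 0.3761, 0.0504]
ft_force: [-0.9, -1.5, 0.2]
width: 0.0695
grip_force: 0.0
t 21.45 tcp [0.5268 0.3761 0.0504] yaw -1.543 shift [ 0.0013 -0.0009  0.0044] turn -0.025 q7 -2.31 F [-0.9 -1.5  0.2]
[-0.55755782  0.53808561 -0.17576128  1.57743184  0.10424128  1.03562155
 -2.30524732]
```

```bash
python3 -m pendant '[[0,0,0.002,0],[0,0,0.002,-0.025],[0,0,0,0],[0,0,0,0]]' | sed -n '2p;4,5p'
python3 -m pendant '[[0,0,0.001,0],[0,0,0,0],[0,0,0,0]]' | sed -n '2p;4p'
python3 -m pendant '[[0,0,0.001,0],[0,0,0,0],[0,0,0,0]]' | sed -n '2p;4p'
python3 -m pendant '[[0,0,0.001,0],[0,0,0,0],[0,0,0,0]]' | sed -n '2p;4p'
```

```text
ee_pos: [0.5268, 0.376, 0.0463]
ft_force: [0.2, 1.5, -0.2]
width: 0.0858
ee_pos: [0.5269, 0.376, 0.0454]
ft_force: [-0.0, -0.1, -0.0]
ee_pos: [0.5269, 0.3761, 0.0445]
ft_force: [0.3, -0.4, 0.4]
ee_pos: [0.5271, 0.3763, 0.044]
ft_force: [-1.6, -1.6, 4.8]
```

```bash
python3 -m pendant '[[0,0,0.001,0],[0,0,0,0],[0,0,0,0]]' | sed -n '2p;4p'
python3 -m pendant '[[0,0,0.001,0],[0,0,0,0],[0,0,0,0]]' | sed -n '2p;4p'
python3 -m pendant '[[0,0,-0.018,0],[0,0,-0.018,0],[0,0,-0.018,0],[-0.03,0,0,0],[-0.03,0,0,0],[-0.03,0,0,0],[-0.03,0,0,0],[-0.01,0,0,0]]' | sed -n '2p;4p'
python3 -c "
from h import *
go(.412,.13,.098,1.624)"
```

```text
ee_pos: [0.5271, 0.3763, 0.0438]
ft_force: [-3.8, -2.2, 13.9]
ee_pos: [0.5272, 0.3763, 0.0437]
ft_force: [-7.5, -4.1, 20.7]
ee_pos: [0.3929, 0.3698, 0.0952]
ft_force: [-0.6, 1.6, 0.3]
t 23.7 tcp [0.3929 0.3698 0.0952] yaw -1.516 shift [ 0.0059  0.2405 -0.0027] turn 0.002 q7 -2.42 F [-0.6  1.6  0.3]
```

```bash
python3 -m pendant '[[0,0,0,-0.12],[0,0,0,-0.12],[0,0,0,-0.12],[0,0,0,-0.12],[0,0,0,-0.12],[0,0,0,-0.12],[0,0,0,-0.12],[0,0,0,-0.12]]' 1 >/dev/null
python3 -m pendant '[[0,0,0,-0.12],[0,0,0,-0.12],[0,0,0,-0.12],[0,0,0,-0.12],[0,0,0,-0.12],[0,0,0,-0.12],[0,0,0,-0.12],[0,0,0,-0.12]]' >/dev/null
python3 -m pendant '[[0,0,0,-0.12],[0,0,0,-0.12],[0,0,0,-0.12],[0,0,0,-0.12],[0,0,0,-0.12],[0,0,0,-0.12],[0,0,0,-0.12],[0,0,0,-0.12]]' >/dev/null
python3 -m pendant '[[0,0,0,-0.12],[0,0,0,-0.12],[0,0,0,0],[0,0,0,0]]'
python3 -c "
from h import *
go(.413,.13,.098,1.624);print(r.read_state()['joint_positions'])"
```

```text
time: 26.03
ee_pos: [0.3974, 0.3693, 0.0954]
eef_rot: [-0.013, 1.0, 0.0, -0.0]
ft_force: [-0.2, -0.6, 0.1]
width: 0.0867
grip_force: 0.0
t 26.03 tcp [0.3974 0.3693 0.0954] yaw 1.597 shift [-0.0094 -0.2396 -0.0027] turn -0.027 q7 0.57 F [-0.2 -0.6  0.1]
[-0.23606033  0.35918568 -0.6981112   1.80937253  0.26066166  1.06682308
  0.56658882]
```

Then to the right knob (0.5395, 0.1368).

```bash
python3 -m pendant '[[-0.001,-0.03,0,-0.027],[-0.001,-0.03,0,0],[-0.001,-0.03,0,0],[-0.001,-0.03,0,0],[-0.001,-0.03,0,0],[-0.001,-0.03,0,0],[-0.001,-0.03,0,0],[-0.001,-0.03,0,0]]' >/dev/null
python3 -m pendant '[[-0.02,0,0,0],[-0.02,0,0,0],[-0.02,0,0,0],[-0.02,0,0,0],[-0.02,0,0,0],[-0.02,0,0,0],[0,0,0,0],[0,0,0,0]]' >/dev/null
python3 -c "
from h import *
go(.5395,.1368,.051,1.624);print(r.read_state()['joint_positions'])"
```

```text
t 27.37 tcp [0.5381 0.1371 0.0952] yaw 1.624 shift [-0.0014 -0.0004  0.0442] turn 0.0 q7 1.13 F [-1.2  0.  -0.6]
[ 0.13667753  0.35551198 -0.55171625  1.78213852  0.20966873  1.06293071
  1.13433081]
```

```bash
python3 -m pendant '[[-0.001,0,0.015,0],[0,0,0.015,0],[0,0,0.014,-0.11],[0,0,0,-0.12],[0,0,0,-0.12],[0,0,0,-0.12],[0,0,0,-0.12],[0,0,0,-0.12]]' >/dev/null
python3 -m pendant '[[0,0,0,-0.12],[0,0,0,-0.11],[0,0,0,0],[0,0,0,0]]' >/dev/null
python3 -c "
from h import *
go(.5395,.1368,.051,1.624)"
python3 -m pendant '[[0,0,0,0],[0,0,0,0],[0,0,0,0],[0,0,0,0],[0,0,0,0],[0,0,0,0],[0,0,0,0],[0,0,0,0]]' 0.3 15
python3 -m pendant '[[0,0,0,0],[0,0,0,0]]' | sed -n '2p;4,6p'
```

```text
t 28.37 tcp [0.5382 0.137  0.0516] yaw 2.563 shift [-0.0006 -0.0012  0.0006] turn 0.939 q7 1.98 F [-1.  -0.4  0. ]
time: 29.03
ee_pos: [0.5389, 0.137, 0.0516]
eef_rot: [-0.478, 0.878, -0.0, 0.0]
ft_force: [4.3, -3.5, 1.1]
width: 0.0416
grip_force: 2.9
ee_pos: [0.5402, 0.1361, 0.0521]
ft_force: [4.0, -4.1, 1.7]
width: 0.0376
grip_force: 15.0
```

```bash
python3 -m pendant '[[0,-0.002,0,0.12],[0,0,0,0.12],[0,0,0,0.12],[0,0,0,0.12],[0,0,0,0.12],[0,0,0,0.12],[0,0,0,0.12],[0,0,0,0.12]]' | sed -n '2p;4,6p'
python3 -m pendant '[[0,0,0,0.12],[0,0,0,0.12],[0,0,0,0.12],[0,0,0,0.12],[0,0,0,0.12],[0,0,0,0.12],[0,0,0,0.12],[0,0,0,0]]' | sed -n '2p;4,6p'
python3 -m pendant '[[0,0,0,0],[0,0,0,0],[0,0,0,0],[0,0,0,0],[0,0,0,0]]' 0.85 | sed -n '2p;4,6p'
python3 -c "
from h import *
go(.5395,.1365,.051,2.563)"
```

```text
ee_pos: [0.541, 0.1357, 0.0518]
ft_force: [1.0, -2.2, 1.7]
width: 0.0374
grip_force: 15.0
ee_pos: [0.5408, 0.1354, 0.0517]
ft_force: [1.7, -2.3, 2.1]
width: 0.0377
grip_force: 15.0
ee_pos: [0.5403, 0.1362, 0.0514]
ft_force: [-0.3, 0.4, -0.9]
width: 0.0632
grip_force: 0.0
t 30.95 tcp [0.5403 0.1362 0.0514] yaw 0.769 shift [ 0.0008 -0.0004  0.0004] turn 1.348 q7 0.31 F [-0.3  0.4 -0.9]
```

```bash
python3 -m pendant '[[0,0,0,-0.12],[0,0,0,-0.12],[0,0,0,-0.12],[0,0,0,-0.12],[0,0,0,-0.12],[0,0,0,-0.12],[0,0,0,-0.12],[0,0,0,-0.12]]' >/dev/null
python3 -m pendant '[[0,0,0,-0.12],[0,0,0,-0.12],[0,0,0,-0.12],[0,0,0,-0.12],[0,0,0,-0.12],[0,0,0,-0.12],[0,0,0,-0.12],[0,0,0,0]]' >/dev/null
python3 -m pendant '[[0,0,0,0],[0,0,0,0],[0,0,0,0],[0,0,0,0],[0,0,0,0],[0,0,0,0],[0,0,0,0],[0,0,0,0]]' 0.3 15 | sed -n '2p;4,6p'
python3 -m pendant '[[0,0,0,0],[0,0,0,0.12],[0,0,0,0.12],[0,0,0,0.12],[0,0,0,0.12],[0,0,0,0.12],[0,0,0,0.12],[0,0,0,0.12]]' | sed -n '2p;4,6p'
python3 -m pendant '[[0,0,0,0.12],[0,0,0,0.12],[0,0,0,0.12],[0,0,0,0.12],[0,0,0,0.12],[0,0,0,0.12],[0,0,0,0.12],[0,0,0,0]]' | sed -n '2p;4,6p'
python3 -c "
from h import *
go(.5395,.1365,.051,1.624)"
python3 -m pendant '[[0,0,0,0],[0,0,0,0],[0,0,0,0],[0,0,0,0],[0,0,0,0],[0,0,0,0]]' 1 | sed -n '2p;4,6p'
```

```text
ee_pos: [0.5406, 0.1359, 0.0516]
ft_force: [0.3, -0.5, 0.2]
width: 0.0374
grip_force: 15.0
ee_pos: [0.5406, 0.136, 0.0516]
ft_force: [0.9, -0.1, 0.2]
width: 0.0374
grip_force: 15.0
ee_pos: [0.5404, 0.136, 0.0515]
ft_force: [0.7, -0.2, -1.4]
width: 0.0373
grip_force: 15.0
t 34.28 tcp [0.5404 0.136  0.0515] yaw 0.882 shift [ 0.001  -0.0002  0.0005] turn -0.742 q7 0.42 F [ 0.7 -0.2 -1.4]
ee_pos: [0.5404, 0.136, 0.0515]
ft_force: [0.0, 0.6, 0.1]
width: 0.0698
grip_force: 0.0
```

```bash
python3 -m pendant '[[0,0,0,-0.12],[0,0,0,-0.12],[0,0,0,-0.12],[0,0,0,-0.12],[0,0,0,-0.12],[0,0,0,-0.12],[0,0,0.003,0],[0,0,0.003,0]]' >/dev/null
python3 -m pendant '[[0,0,0,0],[0,0,0,0]]' | sed -n '2p;4,5p'
python3 -m pendant '[[0,0,0.001,0],[0,0,0,0],[0,0,0,0]]' | sed -n '2p;4p'
python3 -m pendant '[[0,0,0.001,0],[0,0,0,0],[0,0,0,0]]' | sed -n '2p;4p'
python3 -m pendant '[[0,0,0.001,0],[0,0,0,0],[0,0,0,0]]' | sed -n '2p;4p'
python3 -m pendant '[[0,0,0.001,0],[0,0,0,0],[0,0,0,0]]' | sed -n '2p;4p'
```

```text
ee_pos: [0.5402, 0.136, 0.0452]
ft_force: [0.3, 0.3, 0.1]
width: 0.0871
ee_pos: [0.5405, 0.1361, 0.0446]
ft_force: [-0.0, 0.4, -0.2]
ee_pos: [0.5406, 0.1361, 0.0442]
ft_force: [-3.2, -1.6, 8.3]
ee_pos: [0.5407, 0.1361, 0.0441]
ft_force: [-6.2, -2.7, 17.3]
ee_pos: [0.5408, 0.1362, 0.0439]
ft_force: [-11.4, -6.8, 28.9]
```

```bash
python3 -m pendant '[[0,0,-0.018,0],[0,0,-0.018,0],[0,0,-0.018,0],[0.026,0,0,0],[0.026,0,0,0],[0.026,0,0,0],[0.026,0,0,0],[0.026,0,0,0]]' >/dev/null
python3 -m pendant '[[0,-0.01,-0.035,0],[0,-0.01,-0.035,0],[0,-0.01,-0.035,0],[0,-0.01,-0.035,0],[0,-0.01,-0.035,0],[0,-0.01,-0.035,0],[0,0,0,0]]' 1
python3 -c "
from h import *
c=snap('top','t2.png');hsv=cv2.cvtColor(c['img'],cv2.COLOR_RGB2HSV)
y=cv2.inRange(hsv,(18,90,60),(35,255,255));n,l,st,ce=cv2.connectedComponentsWithStats(y)
for i in range(1,n):
    if st[i,4]>20 and st[i,0]<560: print(st[i],ce[i],at(c,ce[i],.05))
a=c['img'][120:330,300:520,::-1];cv2.imwrite('pics/t2c.png',cv2.resize(a,None,fx=2.7,fy=2.7,interpolation=cv2.INTER_CUBIC))
"
```

```text
time: 37.87
ee_pos: [0.415, 0.07, 0.312]
eef_rot: [-0.017, 1.0, -0.0, 0.005]
ft_force: [0.4, 0.4, 0.9]
width: 0.0872
grip_force: 0.0
[415 152  13   8  58] [420.82758621 155.46551724] [[ 0.73592154 -0.25644271  0.05      ]]
[417 160  15   9  73] [423.89041096 163.71232877] [[ 0.70848027 -0.26621692  0.05      ]]
[405 184  14   7  65] [411.27692308 187.26153846] [[ 0.62947059 -0.22440681  0.05      ]]
[407 193  14   7  71] [413.43661972 196.05633803] [[ 0.60070996 -0.2312255   0.05      ]]
```

View pics/t2c.png

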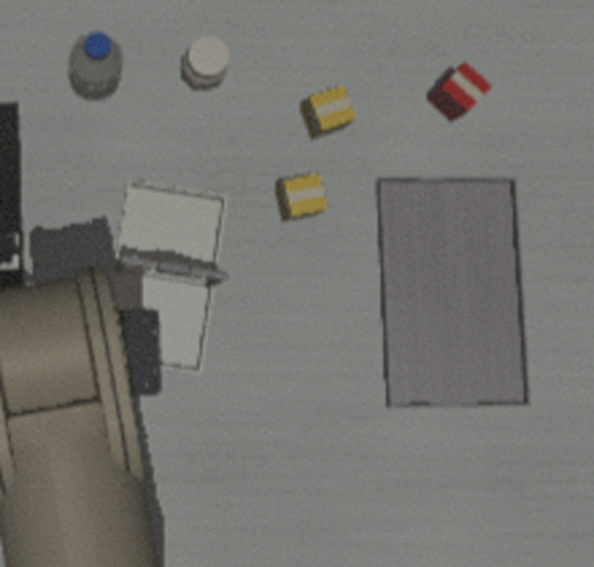

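The far carton has been knocked to (331,110) in the crop, while the near one is at (303,196). I'll hover over them and refine with the wrist camera.

```bash
python3 -c "
from h import *
go(.70,-.235,.25,1.803)"
python3 -m pendant '[[-0.019,-0.025,0.003,0],[-0.019,-0.025,0.003,0],[-0.019,-0.025,0.003,0],[-0.019,-0.025,0.003,0],[-0.019,-0.025,0.003,0],[-0.019,-0.025,0.003,0],[-0.019,-0.025,0.003,0],[-0.019,-0.025,0.003,0]]' >/dev/null
python3 -m pendant '[[-0.019,-0.025,0.008,0],[-0.02,-0.025,0.008,0],[-0.02,-0.025,0.008,0],[-0.02,-0.025,0.008,0],[-0.02,0,0.008,-0.1],[-0.02,0,0,-0.1],[0,0,0,0],[0,0,0,0]]' 
python3 -c "
from h import *
go(.70,-.235,.25,1.803)
snap('wrist','w2.png')"
```

```text
t 37.92 tcp [0.4142 0.0707 0.3088] yaw 1.606 shift [-0.2745 -0.3156  0.0606] turn -0.197 q7 1.41 F [-0.9 -0.  -0.1]
time: 39.25
ee_pos: [0.6948, -0.2151, 0.2392]
eef_rot: [-0.119, 0.993, 0.001, -0.001]
ft_force: [-0.4, -0.3, -0.3]
width: 0.0869
grip_force: 0.0
t 39.25 tcp [ 0.6948 -0.2151  0.2392] yaw 1.808 shift [-0.0004 -0.0205 -0.0108] turn 0.005 q7 1.96 F [-0.4 -0.3 -0.3]
```

View pics/w2.png

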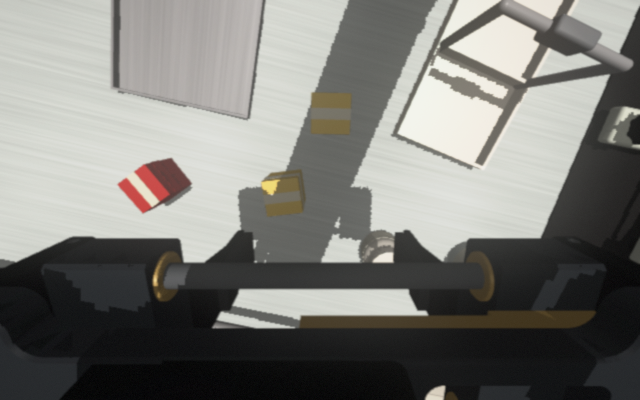

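Wrist view: near carton's top is at (331,113) and the far one's at (284,193). The caddy end's corners are at (396,135) and (480,168), and its grip block is near (573,32).

```bash
python3 -c "
from h import *
c=snap('wrist');hsv=cv2.cvtColor(c['img'],cv2.COLOR_RGB2HSV)
y=cv2.inRange(hsv,(15,80,40),(35,255,255));y[235:]=0
y=cv2.morphologyEx(y,cv2.MORPH_OPEN,np.ones((3,3)));y=cv2.morphologyEx(y,cv2.MORPH_CLOSE,np.ones((15,15)))
n,l,st,ce=cv2.connectedComponentsWithStats(y)
for i in range(1,n):
    if st[i,4]>300: print(st[i],ce[i],rect(c,l==i,.062))
P=at(c,[(396,135),(480,168)],.026)[:,:2];print(P);v=P[0]-P[1];v/=np.linalg.norm(v)
print('len',np.linalg.norm(P[0]-P[1]))
print('block',at(c,[(573,32)],.145),'bar ends',at(c,[(505,5),(628,64)],.14))
"
```

```text
[ 312   93   40   42 1530] [331.08104575 113.46535948] (array([ 0.6113, -0.2265]), array([42.7, 42.1]), np.float64(0.201))
[ 262  177   41   39 1312] [282.85518293 195.82012195] (array([ 0.7166, -0.2604]), array([45.2, 45.1]), np.float64(-1.219))
[[ 0.61580316 -0.14051918]
 [ 0.63017544 -0.02214744]]
len 0.11924106392353799
block [[ 0.5113218  -0.06140562  0.145     ]] bar ends [[ 0.50446545 -0.11747987  0.14      ]
 [ 0.51975547 -0.003768    0.14      ]]
```

```bash
python3 -c "
from h import *
go(.6113,-.2265,.041,1.772)"
python3 -m pendant '[[0.026,0.01,0.02,0.036],[0.026,0.01,0.02,0],[0.025,0.008,0.02,0],[0,0,0.02,0],[0,0,0.02,0],[0,0,0,0]]' >/dev/null
python3 -c "
from h import *
go(.6113,-.2265,.041,1.772)"
```

```text
t 39.35 tcp [ 0.6941 -0.2162  0.2411] yaw 1.807 shift [0.0827 0.0093 0.2002] turn 0.035 q7 1.95 F [-0.  -0.6  0.3]
t 39.85 tcp [ 0.6103 -0.2054  0.1383] yaw 1.77 shift [ 0.0027 -0.021   0.0973] turn -0.002 q7 1.92 F [ 0.8  0.4 -0.8]
```

```bash
python3 -m pendant '[[0.003,-0.021,0.01,0],[0,0,0.02,0],[0,0,0.02,0],[0,0,0.02,0],[0,0,0.02,0],[0,0,0.007,0],[0,0,0,0],[0,0,0,0]]' | sed -n '2p;4p'
python3 -c "
from h import *
go(.6113,-.2265,.041,1.772)"
python3 -m pendant '[[0,0,0,0],[0,0,0,0],[0,0,0,0],[0,0,0,0],[0,0,0,0],[0,0,0,0],[0,0,0,0]]' 0.3 12 | sed -n '2p;4,6p'
python3 -m pendant '[[0,0,-0.02,0],[0,0,-0.03,0],[0,0,-0.03,0],[0,0,-0.03,0]]' | sed -n '2p;4,6p'
python3 -c "
from h import *
go(.5844,-.0723,.13,1.441)"
```

```text
ee_pos: [0.6152, -0.2268, 0.046]
ft_force: [0.4, 1.2, 0.6]
t 40.52 tcp [ 0.6152 -0.2268  0.046 ] yaw 1.772 shift [0.0037 0.0011 0.005 ] turn -0.0 q7 1.93 F [0.4 1.2 0.6]
ee_pos: [0.6147, -0.2266, 0.0446]
ft_force: [-0.0, 0.4, -0.1]
width: 0.0484
grip_force: 0.0
ee_pos: [0.6143, -0.2265, 0.1555]
ft_force: [0.5, -0.6, 0.0]
width: 0.0437
grip_force: 12.0
t 41.43 tcp [ 0.6143 -0.2265  0.1555] yaw 1.772 shift [-0.0016  0.157   0.0256] turn 0.331 q7 1.96 F [ 0.5 -0.6  0. ]
```

```bash
python3 -m pendant '[[0,0.02,0,0],[0,0.026,0,0],[0,0.026,0,0],[0,0.026,0,0],[0,0.026,0,0],[0,0.026,0,0.11],[0,0.007,0,0.11],[0,0,0,0.11]]' >/dev/null
python3 -m pendant '[[0,0,0,0],[0,0,0,0]]' | sed -n '2p;4,6p'
python3 -c "
from h import *
go(.5844,-.0723,.047,1.441);c=snap('wrist','w3.png')"
```

```text
ee_pos: [0.584, -0.0729, 0.1545]
ft_force: [-0.7, 0.5, -1.6]
width: 0.044
grip_force: 12.0
t 42.27 tcp [ 0.584  -0.0729  0.1545] yaw 1.445 shift [-0.0004  0.0007  0.1075] turn 0.004 q7 1.41 F [-0.7  0.5 -1.6]
```

View pics/w3.png

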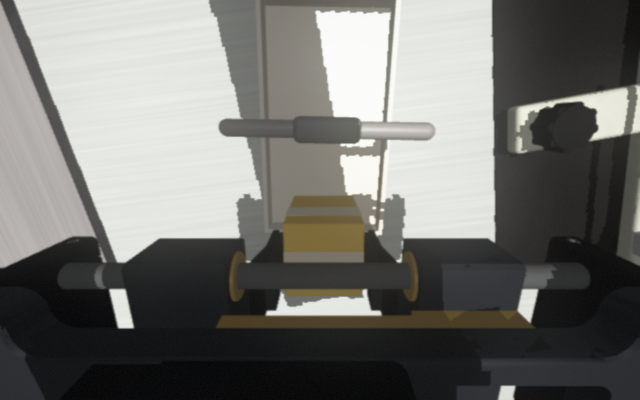

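Carton is held upright between the fingers, with the bar spanning (220,127) to (435,131) and its block at (327,130); caddy edges run parallel to the view.

```bash
python3 -c "
from h import *
c=snap('wrist');P=at(c,[(220,127),(435,131),(327,130)],.14);print(P);print(at(c,[(263,5),(397,5)],.026),at(c,[(268,228),(383,228)],.004))"
python3 -m pendant '[[0,0,0.025,0],[0,0,0.025,0],[0,0,0.025,0],[0,0,0.02,0],[0,0,0,0],[0,0,0,0]]'| sed -n '2p;4,6p'
python3 -m pendant '[[0,0,0.004,0],[0,0,0,0]]'| sed -n '2p;4,6p'
python3 -m pendant '[[0,0,0.003,0],[0,0,0,0]]'| sed -n '2p;4,6p'
```

```text
[[ 0.5047745  -0.12218368  0.14      ]
 [ 0.52215622 -0.00200431  0.14      ]
 [ 0.51395713 -0.06255582  0.14      ]]
[[ 0.40799167 -0.10318764  0.026     ]
 [ 0.42232968  0.01040209  0.026     ]] [[ 0.61702706 -0.14082979  0.004     ]
 [ 0.63336541 -0.01148076  0.004     ]]
ee_pos: [0.5836, -0.073, 0.0592]
ft_force: [-0.2, -0.8, -0.6]
width: 0.0437
grip_force: 12.0
ee_pos: [0.5845, -0.0728, 0.0563]
ft_force: [-0.5, 0.5, -0.9]
width: 0.0436
grip_force: 12.0
ee_pos: [0.5851, -0.0728, 0.0538]
ft_force: [1.2, -0.4, 1.1]
width: 0.0443
grip_force: 12.0
```

```bash
python3 -m pendant '[[0,0,0.002,0],[0,0,0,0],[0,0,0,0]]'| sed -n '2p;4p'
python3 -m pendant '[[0,0,0.002,0],[0,0,0,0],[0,0,0,0]]'| sed -n '2p;4p'
python3 -m pendant '[[0,0,0.002,0],[0,0,0,0],[0,0,0,0]]'| sed -n '2p;4p'
```

```text
ee_pos: [0.5855, -0.0729, 0.0527]
ft_force: [-1.7, -0.7, 9.7]
ee_pos: [0.586, -0.0729, 0.0511]
ft_force: [-1.1, -0.6, 12.2]
ee_pos: [0.5864, -0.073, 0.0494]
ft_force: [-0.3, -0.7, 14.2]
```

```bash
python3 -m pendant '[[0,0,0,0],[0,0,0,0],[0,0,0,0],[0,0,0,0],[0,0,0,0],[0,0,0,0]]' 0.85 | sed -n '2p;4,6p'
python3 -m pendant '[[0,0,-0.02,0],[0,0,-0.03,0],[0,0,-0.03,0],[0,0,-0.03,0]]' 1 | sed -n '2p;4,6p'
python3 -c "
from h import *
go(.7166,-.2604,.15,1.923)"
```

```text
ee_pos: [0.5839, -0.0726, 0.0464]
ft_force: [0.6, 0.6, -0.2]
width: 0.0714
grip_force: 0.0
ee_pos: [0.5837, -0.0725, 0.1576]
ft_force: [1.1, -0.3, 0.1]
width: 0.0857
grip_force: 0.0
t 44.78 tcp [ 0.5837 -0.0725  0.1576] yaw 1.442 shift [-0.1559 -0.1693  0.0075] turn -0.481 q7 1.4 F [ 1.1 -0.3  0.1]
```

```bash
python3 -m pendant '[[-0.0195,-0.0212,0,0],[-0.0195,-0.0212,0,0],[-0.0195,-0.0212,0,0],[-0.0195,-0.0212,0,0],[-0.0195,-0.0212,0,0],[-0.0195,-0.0212,0,0],[-0.0195,-0.0212,0,0],[-0.0195,-0.0212,0,0]]' >/dev/null
python3 -m pendant '[[0,0,0,-0.12],[0,0,0,-0.12],[0,0,0,-0.12],[0,0,0,-0.12],[0,0,0,0],[0,0,0,0]]' >/dev/null
python3 -c "
from h import *
go(.7166,-.2604,.041,1.923)
c=snap('wrist');hsv=cv2.cvtColor(c['img'],cv2.COLOR_RGB2HSV)
y=cv2.inRange(hsv,(15,80,40),(35,255,255));n,l,st,ce=cv2.connectedComponentsWithStats(y)
for i in range(1,n):
    if st[i,4]>80: print(st[i],ce[i],at(c,ce[i],.062))
print(proj(c,[.7166,-.2604,.062]))
"
```

```text
t 45.95 tcp [ 0.7168 -0.2609  0.1562] yaw 1.918 shift [0.     0.0005 0.1152] turn -0.005 q7 2.1 F [0.6 0.  0.4]
[ 541  104   86   71 2793] [581.65771572 137.98603652] [[ 0.58441834 -0.0765821   0.062     ]]
[ 509  107   46   60 1038] [530.93834297 132.76589595] [[ 0.59526516 -0.11916156  0.062     ]]
[303 174  41   5 197] [323.37055838 176.06091371] [[ 0.68929066 -0.27063714  0.062     ]]
[299 183  49  21 970] [323.10309278 192.62474227] [[ 0.70342625 -0.26577277  0.062     ]]
[300 216  48  16 746] [323.12600536 223.45442359] [[ 0.7308551  -0.25582835  0.062     ]]
[152 252  29  50 701] [162.77175464 277.11269615] [[ 0.83591094 -0.38342652  0.062     ]]
[470 257  25  45 458] [485.54803493 284.20524017] [[ 0.73627115 -0.08463145  0.062     ]]
[ 301  310  295   19 4000] [461.34725 320.24025] [[ 0.7816435  -0.08752143  0.062     ]]
[[323.73509105 207.88654883]]
```

```bash
python3 -m pendant '[[0,0,0.02,0],[0,0,0.02,0],[0,0,0.02,0],[0,0,0.02,0],[0,0,0.02,0],[0,0,0.013,0],[0,0,0,0],[0,0,0,0]]' | sed -n '2p;4p'
python3 -m pendant '[[0,0,0,0],[0,0,0,0],[0,0,0,0],[0,0,0,0],[0,0,0,0],[0,0,0,0],[0,0,0,0],[0,0,0,0]]' 0.3 12 | sed -n '2p;4,6p'
python3 -m pendant '[[0,0,0,0],[0,0,0,0],[0,0,-0.02,0],[0,0,-0.03,0],[0,0,-0.03,0],[0,0,-0.03,0],[0,0,-0.03,0],[0,0,-0.03,0]]' | sed -n '2p;4,6p'
python3 -c "
from h import *
go(.4427,-.0526,.22,1.433);print(r.read_state()['joint_positions'])"
```

```text
ee_pos: [0.7168, -0.2608, 0.0434]
ft_force: [0.4, 0.3, 0.9]
ee_pos: [0.717, -0.2609, 0.0436]
ft_force: [0.5, 0.1, -0.1]
width: 0.044
grip_force: 12.0
ee_pos: [0.7167, -0.2608, 0.2149]
ft_force: [1.3, -0.6, -0.5]
width: 0.0437
grip_force: 12.0
t 48.0 tcp [ 0.7167 -0.2608  0.2149] yaw 1.922 shift [ 0.1856  0.2898 -0.005 ] turn 0.489 q7 2.11 F [ 1.3 -0.6 -0.5]
[ 0.46703114  0.6810694  -0.32867712  1.01288184  0.20563788  1.47667752
  2.11040285]
```

```bash
python3 -m pendant '[[0.0186,0.029,-0.003,0],[0.0186,0.029,-0.003,0],[0.0186,0.029,0,0],[0.0186,0.029,0,0],[0.0186,0.029,0,0],[0.0186,0.029,0,0],[0.0186,0.029,0,0],[0.0186,0.029,0,0]]' >/dev/null
python3 -m pendant '[[0.0186,0.029,0,0],[0.0186,0.029,0,0],[0,0,0,0.122],[0,0,0,0.122],[0,0,0,0.122],[0,0,0,0.122],[0,0,0,0],[0,0,0,0]]' >/dev/null
python3 -c "
from h import *
go(.4427,-.0526,.05,1.433);c=snap('wrist','w4.png')"
```

```text
t 49.33 tcp [ 0.4425 -0.0526  0.2196] yaw 1.438 shift [-0.0002  0.      0.1696] turn 0.005 q7 1.47 F [-0.3 -1.3 -1.6]
```

View pics/w4.png

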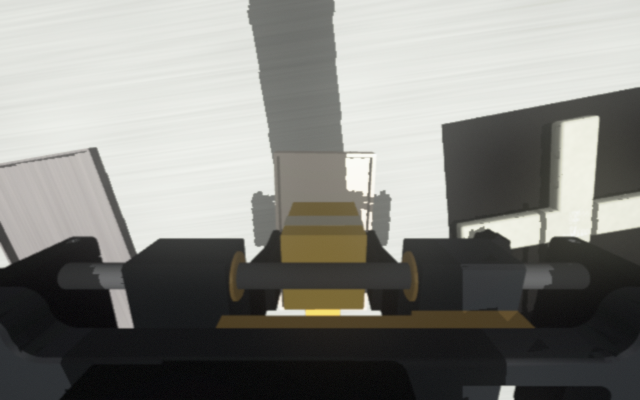

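The carton is held and centred (column 324) over the caddy's near compartment (columns 273-376). Lowering now.

```bash
python3 -m pendant '[[0,0,0.025,0],[0,0,0.025,0],[0,0,0.025,0],[0,0,0.025,0],[0,0,0.025,0],[0,0,0.025,0],[0,0,0.013,0],[0,0,0,0]]' | sed -n '2p;4p'
python3 -m pendant '[[0,0,0.004,0],[0,0,0,0],[0,0,0,0]]'| sed -n '2p;4p'
python3 -m pendant '[[0,0,0.003,0],[0,0,0,0],[0,0,0,0]]'| sed -n '2p;4p'
python3 -m pendant '[[0,0,0.002,0],[0,0,0,0],[0,0,0,0]]'| sed -n '2p;4p'
```

```text
ee_pos: [0.4405, -0.0523, 0.0539]
ft_force: [0.2, 0.1, -0.8]
ee_pos: [0.4433, -0.0527, 0.0535]
ft_force: [-0.4, -0.0, -0.3]
ee_pos: [0.4427, -0.0527, 0.0498]
ft_force: [-0.1, 0.3, -0.6]
ee_pos: [0.4425, -0.0526, 0.0475]
ft_force: [0.2, 0.5, -0.9]
```

```bash
python3 -m pendant '[[0,0,0.002,0],[0,0,0,0],[0,0,0,0]]'| sed -n '2p;4p'
python3 -m pendant '[[0,0,0,0],[0,0,0,0],[0,0,0,0],[0,0,0,0],[0,0,0,0],[0,0,0,0]]' 0.85 | sed -n '2p;4,6p'
python3 -m pendant '[[0,0,-0.02,0],[0,0,-0.03,0],[0,0,-0.03,0],[0,0,-0.03,0],[0,0,-0.03,0],[0,0,-0.03,0],[0,0,0,0]]' 1 | sed -n '2p;4,6p'
python3 -c "
from h import *
go(.514,-.0625,.26,0);print(r.read_state()['joint_positions'])"
```

```text
ee_pos: [0.4432, -0.0527, 0.0462]
ft_force: [-1.3, -0.1, 6.4]
ee_pos: [0.4425, -0.0526, 0.0455]
ft_force: [0.8, 0.6, 0.2]
width: 0.0717
grip_force: 0.0
ee_pos: [0.4451, -0.0526, 0.2211]
ft_force: [0.1, 0.6, -0.2]
width: 0.0869
grip_force: 0.0
t 52.13 tcp [ 0.4451 -0.0526  0.2211] yaw 1.434 shift [-0.07   -0.0004 -0.0383] turn 1.434 q7 1.47 F [ 0.1  0.6 -0.2]
[ 0.52277822 -0.03548238 -0.49137003  1.90243651 -0.01595614  1.26246885
  1.47046687]
```

```bash
python3 -m pendant '[[-0.025,0,-0.02,0],[-0.025,0,-0.02,0],[-0.02,0,0,0.12],[0,0,0,0.12],[0,0,0,0.12],[0,0,0,0.12],[0,0,0,0.12],[0,0,0,0.12]]' >/dev/null
python3 -m pendant '[[0,0,0,0.122],[0,0,0,0.122],[0,0,0,0.122],[0,0,0,0.122],[0,0,0,0.122],[0,0,0,0.122],[0,0,0,0.12],[0,0,0,0]]' >/dev/null
python3 -c "
from h import *
go(.514,-.0625,.132,-.138)
c=snap('wrist','w5.png')
print(proj(c,[.514,-.0625,.153]))"
```

```text
t 53.47 tcp [ 0.5119 -0.0621  0.2552] yaw -0.144 shift [-1.000e-04  2.200e-03  1.232e-01] turn -0.006 q7 -0.15 F [0.  0.4 0.4]
[[326.51039584 204.28142643]]
```

View pics/w5.png

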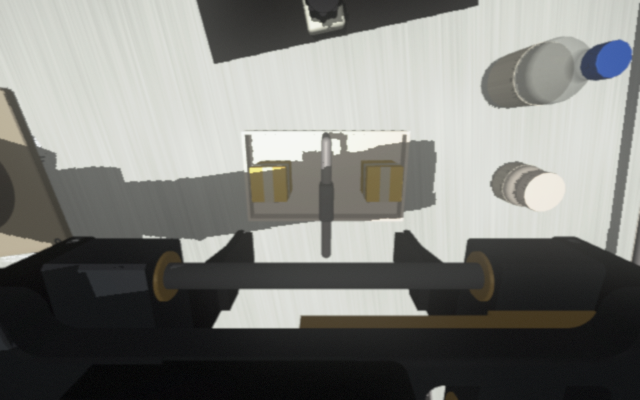

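Both cartons stand in the caddy at (270,183) and (381,183). The block at (326,200) matches the prediction, so I'll grip it.

```bash
python3 -m pendant '[[0,0.002,0.025,0],[0,0,0.025,0],[0,0,0.025,0],[0,0,0.025,0],[0,0,0.02,0],[0,0,0.003,0],[0,0,0,0],[0,0,0,0]]' | sed -n '2p;4p'
python3 -m pendant '[[0,0,0,0],[0,0,0,0],[0,0,0,0],[0,0,0,0],[0,0,0,0],[0,0,0,0],[0,0,0,0],[0,0,0,0]]' 0.05 35 | sed -n '2p;4,6p'
python3 -m pendant '[[0,0,0,0],[0,0,0,0],[0,0,0,0],[0,0,0,0],[0,0,0,0],[0,0,0,0]]' | sed -n '2p;4,6p'
```

```text
ee_pos: [0.5145, -0.0624, 0.1336]
ft_force: [0.2, 0.3, 0.4]
ee_pos: [0.5139, -0.0624, 0.1326]
ft_force: [-0.7, -0.1, -0.0]
width: 0.0414
grip_force: 0.0
ee_pos: [0.514, -0.0624, 0.1325]
ft_force: [1.2, 0.0, -1.5]
width: 0.0137
grip_force: 35.0
```

```bash
python3 -m pendant '[[0,0,-0.003,0],[0,0,-0.005,0],[0,0,-0.01,0],[0,0,-0.01,0],[0,0,0,0],[0,0,0,0]]'
python3 -c "
from h import *
go(.36,.25,.272,.051)
c=snap('top');a=c['img'][120:260,210:340,::-1];cv2.imwrite('pics/t3.png',cv2.resize(a,None,fx=4.5,fy=4.2,interpolation=cv2.INTER_CUBIC))
for d in r.outline_of('hook_seat','top'): print(d['score'],d['bbox'])
"
```

```text
time: 55.85
ee_pos: [0.5144, -0.0624, 0.1615]
eef_rot: [0.754, 0.657, 0.001, 0.001]
ft_force: [-1.0, 0.3, -6.4]
width: 0.0138
grip_force: 35.0
t 55.85 tcp [ 0.5144 -0.0624  0.1615] yaw -0.138 shift [ 0.2882 -0.1957 -0.1109] turn -0.189 q7 -0.17 F [-1.   0.3 -6.4]
0.62 [251.9, 192.8, 30.9, 80.8]
```

View pics/t3.png

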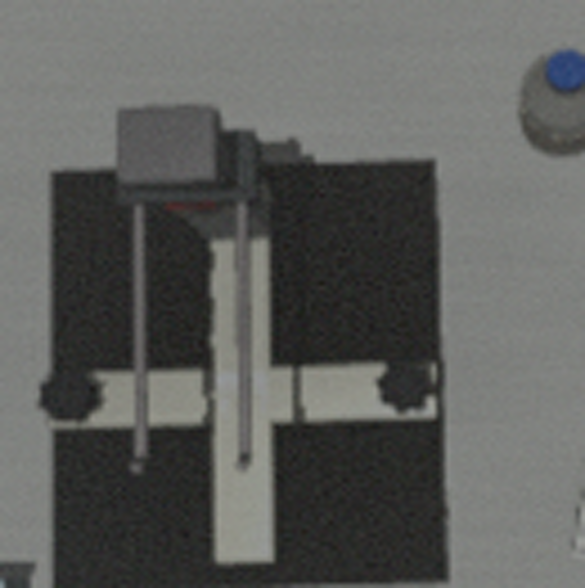

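Crop: prong tips at (137,465) and (244,460), prong roots at the carriage at (139,205) and (243,205).

```bash
python3 -c "
from h import *
c=r.camera('top');f=lambda u,v:(210+u/4.5,120+v/4.2)
T=at(c,[f(137,465),f(244,460)],.252)[:,:2];Q=at(c,[f(139,205),f(243,205)],.242)[:,:2];print(T,Q,T.mean(0),Q.mean(0))
d=Q.mean(0)-T.mean(0);print(d,np.linalg.norm(d),np.arctan2(d[1],d[0]))"
python3 -m pendant '[[0,0,-0.02,0],[0,0,-0.03,0],[0,0,-0.03,0],[0,0,-0.03,0],[0,0,-0.002,0],[0,0,0,0]]' | sed -n '2p;4,6p'
python3 -c "
from h import *
go(.36,.25,.274,.051)"
```

```text
[[0.46598141 0.2846885 ]
 [0.47055522 0.21998837]] [[0.63983083 0.29331758]
 [0.64115032 0.22853838]] [0.46826832 0.25233843] [0.64049058 0.26092798]
[0.17222226 0.00858954] 0.17243633024020086 0.04983345814141248
ee_pos: [0.5146, -0.0624, 0.2737]
ft_force: [0.1, 0.0, -7.1]
width: 0.0134
grip_force: 35.0
t 56.5 tcp [ 0.5146 -0.0624  0.2737] yaw -0.138 shift [ 0.2881 -0.1961 -0.0009] turn -0.189 q7 -0.14 F [ 0.1  0.  -7.1]
```

```bash
python3 -m pendant '[[0.01,-0.007,0,0],[0.018,-0.0122,0,0],[0.018,-0.0122,0,0],[0.018,-0.0122,0,0],[0.018,-0.0122,0,0],[0.018,-0.0122,0,0],[0.018,-0.0122,0,0],[0.018,-0.0122,0,0]]' >/dev/null
python3 -m pendant '[[0.018,-0.0122,0,0],[0.018,-0.0122,0,0],[0.018,-0.0122,0,0],[0.018,-0.0122,0,0],[0.018,-0.0122,0,0],[0.018,-0.0122,0,0],[0.018,-0.0122,0,0],[0.018,-0.0122,0,0]]' >/dev/null
python3 -m pendant '[[0.006,-0.004,0,0],[0,0,0,-0.05],[0,0,0,-0.05],[0,0,0,-0.05],[0,0,0,-0.04],[0,0,0,0],[0,0,0,0],[0,0,0,0]]'  | sed -n '2p;4,6p'
python3 -c "
from h import *
go(.502,.254,.272,.051);print(r.read_state()['joint_positions'])"
```

```text
ee_pos: [0.3606, 0.2473, 0.2716]
ft_force: [-0.7, -0.1, -6.3]
width: 0.0134
grip_force: 35.0
t 58.5 tcp [0.3606 0.2473 0.2716] yaw 0.051 shift [-0.0005  0.1415 -0.0005] turn -0.0 q7 -0.58 F [-0.7 -0.1 -6.3]
[ 0.11924843 -0.08778231 -0.76369657  1.82759565 -0.06198582  1.37924513
 -0.57999078]
```

```bash
python3 -m pendant '[[0,0.01,0,0],[0,0.02,0,0],[0,0.02,0,0],[0,0.02,0,0],[0,0.02,0,0],[0,0.02,0,0],[0,0.01,0,0],[0,0,0,0]]'  | sed -n '2p;4,6p'
python3 -m pendant '[[0,0.011,0,0],[0,0.01,0,0],[0,0,0,0],[0,0,0,0]]'  | sed -n '2p;4,6p'
python3 -c "
from h import *
go(.502,.254,.24,.051);snap('side','s3.png')
import cv2
a=cv2.imread('pics/s3.png')[130:350,220:420];cv2.imwrite('pics/s3c.png',cv2.resize(a,None,fx=2.7,fy=2.7,interpolation=cv2.INTER_CUBIC))"
```

```text
ee_pos: [0.4825, 0.2531, 0.2715]
ft_force: [-0.6, -1.1, -6.4]
width: 0.0137
grip_force: 35.0
ee_pos: [0.5018, 0.2549, 0.2724]
ft_force: [0.2, 0.5, -6.1]
width: 0.0139
grip_force: 35.0
t 59.5 tcp [0.5018 0.2549 0.2724] yaw 0.052 shift [-0.001   0.0001  0.0324] turn 0.001 q7 -0.63 F [ 0.2  0.5 -6.1]
```

View pics/s3c.png

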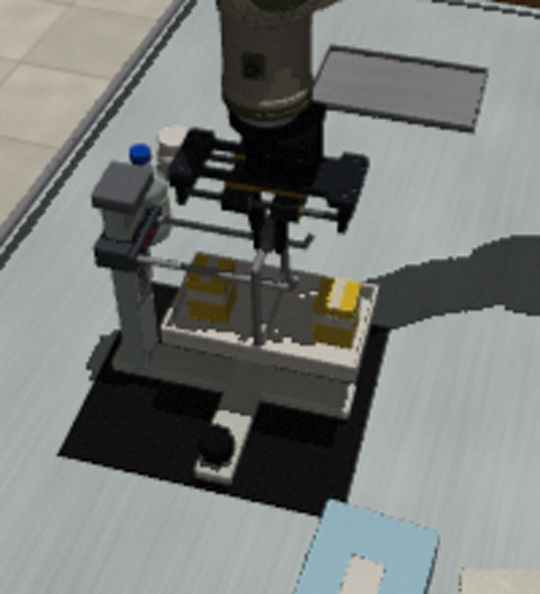

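The caddy hangs level in the gripper above the prongs, with both cartons inside. Lowering.

```bash
python3 -m pendant '[[0.001,0,0.01,0],[0,0,0.01,0],[0,0,0.008,0],[0,0,0,0],[0,0,0,0]]'  | sed -n '2p;4,5p'
python3 -m pendant '[[0,0,0.004,0],[0,0,0.004,0],[0,0,0,0],[0,0,0,0]]'  | sed -n '2p;4,5p'
python3 -m pendant '[[0,0,0.004,0],[0,0,0.004,0],[0,0,0,0],[0,0,0,0]]'  | sed -n '2p;4,5p'
```

```text
ee_pos: [0.5014, 0.2556, 0.2437]
ft_force: [-0.0, 0.2, -5.1]
width: 0.0134
ee_pos: [0.5019, 0.2559, 0.2366]
ft_force: [0.7, -0.8, -4.5]
width: 0.0138
ee_pos: [0.5019, 0.2558, 0.2285]
ft_force: [0.8, -0.0, -1.3]
width: 0.0135
```

```bash
python3 -m pendant '[[0,0,0.003,0],[0,0,0,0],[0,0,0,0],[0,0,0,0]]'  | sed -n '2p;4,5p'
python3 -m pendant '[[0,0,0.002,0],[0,0,0,0],[0,0,0,0],[0,0,0,0]]'  | sed -n '2p;4,5p'
```

```text
ee_pos: [0.5019, 0.256, 0.2257]
ft_force: [-0.1, 0.1, -1.6]
width: 0.0138
ee_pos: [0.5019, 0.2559, 0.2236]
ft_force: [-0.2, -0.6, -1.6]
width: 0.0137
```

```bash
python3 -m pendant '[[0,0,0.002,0],[0,0,0,0],[0,0,0,0]]'  | sed -n '2p;4,5p'
python3 -m pendant '[[0,0,0,0],[0,0,0,0],[0,0,0,0],[0,0,0,0],[0,0,0,0],[0,0,0,0],[0,0,0,0],[0,0,0,0]]' 0.7  | sed -n '2p;4,6p'
python3 -c "
from h import *
c=snap('side','s4.png')
a=c['img'][130:350,220:420,::-1];cv2.imwrite('pics/s4c.png',cv2.resize(a,None,fx=2.7,fy=2.7,interpolation=cv2.INTER_CUBIC))"
```

```text
ee_pos: [0.5018, 0.2559, 0.2215]
ft_force: [0.3, -0.3, -0.2]
width: 0.0138
ee_pos: [0.5018, 0.2559, 0.2215]
ft_force: [0.7, 1.2, -0.2]
width: 0.0573
grip_force: 0.0
```

View pics/s4c.png

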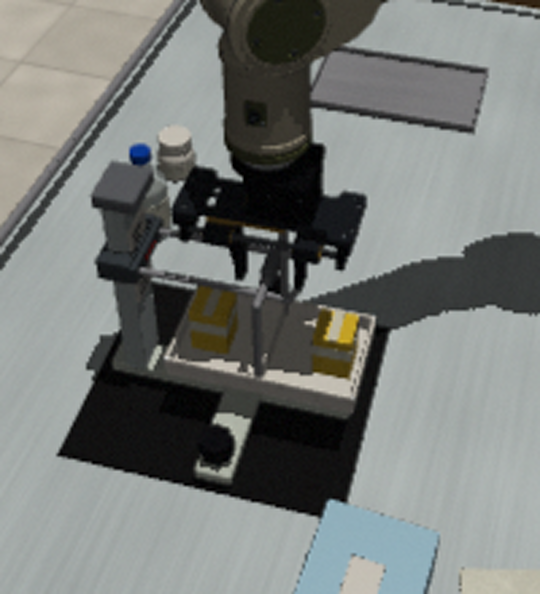

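The caddy hangs level on both prongs, released. Waiting for it to settle.

```bash
python3 -m pendant '[[0,0,0,0],[0,0,0,0],[0,0,0,0],[0,0,0,0],[0,0,0,0],[0,0,0,0],[0,0,0,0],[0,0,0,0]]' >/dev/null
python3 -m pendant '[[0,0,0,0],[0,0,0,0],[0,0,0,0],[0,0,0,0],[0,0,0,0],[0,0,0,0],[0,0,0,0],[0,0,0,0]]' >/dev/null
python3 -m pendant '[[0,0,0,0],[0,0,0,0],[0,0,0,0],[0,0,0,0],[0,0,0,0],[0,0,0,0],[0,0,0,0],[0,0,0,0]]' >/dev/null
python3 -m pendant '[[0,0,0,0],[0,0,0,0],[0,0,0,0],[0,0,0,0],[0,0,0,0],[0,0,0,0],[0,0,0,0],[0,0,0,0]]' >/dev/null
python3 -m pendant '[[0,0,0,0],[0,0,0,0],[0,0,0,0],[0,0,0,0],[0,0,0,0],[0,0,0,0],[0,0,0,0],[0,0,0,0]]' >/dev/null
python3 -m pendant '[[0,0,0,0],[0,0,0,0],[0,0,0,0],[0,0,0,0],[0,0,0,0],[0,0,0,0],[0,0,0,0],[0,0,0,0]]' >/dev/null
python3 -m pendant '[[0,0,0,0],[0,0,0,0],[0,0,0,0],[0,0,0,0],[0,0,0,0],[0,0,0,0],[0,0,0,0],[0,0,0,0]]'
python3 -c "
from h import *
c=r.camera('side');a=cv2.imread('pics/s4.png')[:,:,::-1]
d=np.abs(c['img'].astype(int)-a).sum(2);m=d[200:320,220:420]>60;print('changed px',m.sum())
g1,g2=[cv2.cvtColor(np.ascontiguousarray(x[225:290,275:365]),cv2.COLOR_RGB2GRAY).astype(np.float32) for x in (a,c['img'])];print(cv2.phaseCorrelate(g1,g2))
for n in range(3):pass
"
```

```text
time: 66.93
ee_pos: [0.5018, 0.2559, 0.2215]
eef_rot: [0.688, 0.725, 0.0, 0.0]
ft_force: [-0.4, -0.1, 0.3]
width: 0.0609
grip_force: 0.0
changed px 156
((0.08052997900328052, 0.022237390005308555), 0.9842308862709704)
```

```bash
python3 -m pendant '[[0,0,0,0],[0,0,0,0],[0,0,0,0],[0,0,0,0],[0,0,0,0],[0,0,0,0],[0,0,0,0],[0,0,0,0]]' 0.05 35 >/dev/null
python3 -m pendant '[[0,0,0,0],[0,0,0,0],[0,0,-0.002,0],[0,0,-0.003,0],[0,0,-0.004,0],[0,0,-0.005,0],[0,0,-0.005,0],[0,0,0,0]]' | sed -n '2p;4,6p'
python3 -m pendant '[[0,0,-0.005,0],[0,0,-0.008,0],[0,0,-0.01,0],[0,0,-0.009,0],[0,0,0,0],[0,0,0,0]]' | sed -n '2p;4,6p'
python3 -m pendant '[[0,-0.01,0,0],[0,-0.02,0,0],[0,-0.02,0,0],[0,-0.02,0,0],[0,-0.02,0,0],[0,-0.02,0,0],[0,-0.02,0,0],[0,-0.012,0,0]]' | sed -n '2p;4,6p'
python3 -c "
from h import *
go(.504,-.416,.272,.027)"
```

```text
ee_pos: [0.5019, 0.256, 0.2414]
ft_force: [1.0, -0.3, -6.4]
width: 0.0139
grip_force: 35.0
ee_pos: [0.5021, 0.2562, 0.2733]
ft_force: [0.4, -0.2, -6.1]
width: 0.0138
grip_force: 35.0
ee_pos: [0.3571, 0.2485, 0.2718]
ft_force: [1.3, 0.9, -5.0]
width: 0.0137
grip_force: 35.0
t 69.48 tcp [0.3571 0.2485 0.2718] yaw 0.053 shift [-0.6714  0.1113  0.0007] turn 0.026 q7 -0.58 F [ 1.3  0.9 -5. ]
```

```bash
python3 -m pendant '[[-0.01,0,0,0],[-0.02,0,0,0],[-0.02,0,0,0],[-0.021,0.004,0,0],[-0.021,0.004,0,0],[-0.021,0.004,0,0],[-0.021,0.004,0,0],[-0.021,0.004,0,0]]' >/dev/null
python3 -m pendant '[[-0.021,0.004,0,0],[-0.021,0.004,0,0],[-0.021,0.004,0,0],[-0.021,0.004,0,0],[-0.021,0.004,0,0],[-0.021,0.004,0,0],[-0.021,0.004,0,0],[-0.021,0.004,0,0]]' >/dev/null
python3 -m pendant '[[-0.021,0.004,0,0],[-0.021,0.004,0,0],[-0.021,0.004,0,0],[-0.021,0.004,0,0],[-0.021,0.004,0,0],[-0.021,0.004,0,0],[-0.021,0.004,0,0],[-0.021,0.004,0,0]]' >/dev/null
python3 -m pendant '[[-0.021,0.004,0,0],[-0.021,0.004,0,0],[-0.021,0.004,0,0],[-0.021,0.004,0,0],[-0.021,0.004,0,0],[-0.021,0,0,0],[-0.01,0,0,0],[0,0,0,0]]' | sed -n '2p;4,6p'
python3 -c "
from h import *
go(.504,-.416,.136,.027)"
```

```text
ee_pos: [0.4952, -0.3743, 0.2716]
ft_force: [-0.5, -0.0, -5.4]
width: 0.0136
grip_force: 35.0
t 72.15 tcp [ 0.4952 -0.3743  0.2716] yaw 0.049 shift [-0.0421  0.007   0.1356] turn 0.022 q7 0.6 F [-0.5 -0.  -5.4]
```

```bash
python3 -m pendant '[[-0.02,0.004,0,0],[-0.018,0.003,0,0],[-0.004,0,0,0.022],[0,0,0,0],[0,0,0,0],[0,0,0,0]]' >/dev/null
python3 -c "
from h import *
go(.504,-.416,.136,.027);c=snap('wrist','w6.png')
c=snap('top')
d=r.outline_of('tray_floor','top');print([(x['score'],x['bbox']) for x in d])"
```

```text
t 72.65 tcp [ 0.506  -0.412   0.2726] yaw 0.032 shift [-0.0041 -0.0022  0.1366] turn 0.005 q7 0.63 F [-0.  -0.2 -5.7]
[(0.66, [469.0, 227.4, 54.7, 85.0])]
```

View pics/w6.png

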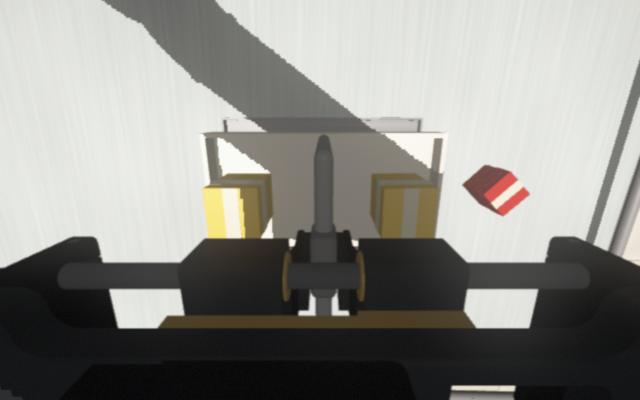

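Both cartons are still in the caddy. Behind it the tray's left edge shows at row 119, from column 225 to 420.

```bash
python3 -c "
from h import *
c=snap('wrist');P=at(c,[(224,119),(421,119)],.014)[:,:2];print(P);v=P[1]-P[0];v=v/np.linalg.norm(v);print(np.linalg.norm(P[1]-P[0]),np.arctan2(v[1],v[0]),P.mean(0)+.085*np.array([v[1],-v[0]]))"
```

```text
[[ 0.36532951 -0.34012433]
 [ 0.63815366 -0.33161485]]
0.272956823757746 0.031180221910002425 [ 0.50439148 -0.42082828]
```

```bash
python3 -m pendant '[[-0.006,-0.002,0.01,0],[0,0,0.02,0],[0,0,0.02,0],[0,0,0.02,0],[0,0,0.02,0],[0,0,0.02,0],[0,0,0.01,0],[0,0,0,0]]' | sed -n '2p;4,6p'
python3 -m pendant '[[0,0,0.005,0],[0,0,0.004,0],[0,0,0,0],[0,0,0,0]]' | sed -n '2p;4p'
python3 -m pendant '[[0,0,0.003,0],[0,0,0,0],[0,0,0,0]]' | sed -n '2p;4p'
python3 -m pendant '[[0,0,0.002,0],[0,0,0,0],[0,0,0,0]]' | sed -n '2p;4p'
```

```text
ee_pos: [0.5023, -0.4192, 0.1492]
ft_force: [-1.1, 0.7, -6.5]
width: 0.0132
grip_force: 35.0
ee_pos: [0.5041, -0.4201, 0.1442]
ft_force: [-0.5, -0.1, -6.4]
ee_pos: [0.5038, -0.4199, 0.1407]
ft_force: [0.1, -0.3, -5.4]
ee_pos: [0.5038, -0.4198, 0.1385]
ft_force: [-1.1, 0.0, -5.9]
```

```bash
python3 -m pendant '[[0,0,0.001,0],[0,0,0,0],[0,0,0,0]]' | sed -n '2p;4p'
python3 -m pendant '[[0,0,0.001,0],[0,0,0,0],[0,0,0,0]]' | sed -n '2p;4p'
python3 -m pendant '[[0,0,0.001,0],[0,0,0,0],[0,0,0,0]]' | sed -n '2p;4p'
```

```text
ee_pos: [0.504, -0.4199, 0.138]
ft_force: [-0.0, 1.6, -1.5]
ee_pos: [0.504, -0.4198, 0.1379]
ft_force: [-3.2, 4.1, 6.2]
ee_pos: [0.504, -0.4197, 0.1378]
ft_force: [-7.7, 6.7, 13.1]
```

```bash
python3 -m pendant '[[0,0,-0.001,0],[0,0,0,0],[0,0,0,0],[0,0,0,0],[0,0,0,0],[0,0,0,0],[0,0,0,0],[0,0,0,0]]' 1 | sed -n '2p;4,6p'
python3 -m pendant '[[0,0,0,0],[0,0,0,0],[0,0,-0.01,0],[0,0,-0.02,0],[0,0,-0.03,0],[0,0,-0.03,0],[0,0,-0.03,0],[0,0,-0.03,0]]' | sed -n '2p;4,6p'
python3 -m pendant '[[-0.02,0,0,0],[-0.03,0,0,0],[-0.03,0,0,0],[0,0,0,0],[0,0,0,0]]' | sed -n '2p;4,6p'
python3 -c "
from h import *
go(.5,-.4,.3)
c=snap('wrist','w7.png')"
```

```text
ee_pos: [0.5038, -0.4199, 0.1365]
ft_force: [0.4, -0.4, 0.0]
width: 0.059
grip_force: 0.0
ee_pos: [0.5036, -0.4198, 0.2891]
ft_force: [0.6, -0.6, -0.2]
width: 0.0871
grip_force: 0.0
ee_pos: [0.5053, -0.5014, 0.2863]
ft_force: [-0.8, 0.6, 0.4]
width: 0.087
grip_force: 0.0
t 76.85 tcp [ 0.5053 -0.5014  0.2863] yaw 0.027 shift [ 0.1015 -0.0025 -0.0137] turn 0 q7 0.74 F [-0.8  0.6  0.4]
```

View pics/w7.png

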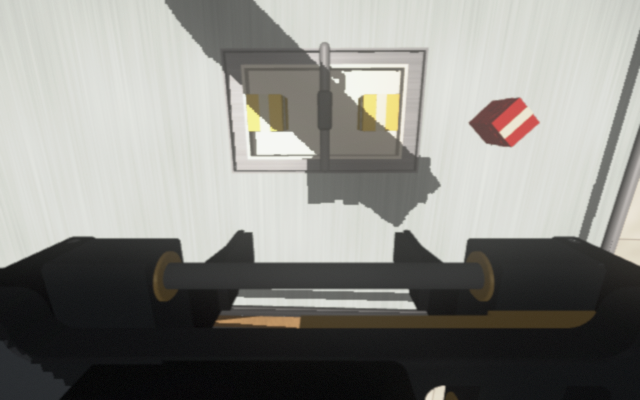

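The caddy sits flat and centred in the tray (block at (324,110)) with both cartons in it, and the arm is clear. All three touch readings on the stand agreed within 0.3 mm, so I'm handing in.

```bash
python3 -c "
from bench import r
print(r.close_job())"
```

```text
the job is handed in; nothing more can be done
None
```

I handed the job in at about 77 s. The stand was levelled: touch readings on both sides and the front arm agreed within 0.3 mm. The two cartons present were packed, the caddy hung still on both prongs for over two seconds, and it now sits flat and centred in the tray with both cartons in it. The verdict was not shown to me.

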